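Fit the round head to the tamper and close the head case

ROBOT

A 6-joint arm with a two-finger parallel gripper is mounted at the origin on a cart in front of the work surface, level with it; the furniture and walls round the work are solid. World frame = base frame: x ahead of the robot, y to its left, z up, the work surface at z = 0. Lengths are in m, angles in degrees, forces in N, time in s.
With the tool pointing down it reaches from about 0.35 to 0.925 m from the base axis. Payload 6.4 kg.
Tool frame: the origin (TCP) lies at the very end of the fingers, on their centre line; the grasp point (between the pads) lies 19 mm behind it; z points along the fingers, y is the direction in which the jaws open and shut (so a half turn about z gives the same grasp; the last joint's range is limited). The gripper opens to 94 mm and grips with 3 to 60 N. Pads are 16 mm wide; open, the fingers measure 119 mm over their backs; the gripper's body (75 mm by 177 mm) begins 78 mm behind the grasp point.
Start: joints at [-78.157, 14.043, 89.255, -0, 76.702, -9.975], TCP at [0.242, -0.603, 0.205] pointing down, gripper open.
Joint ranges: [-179.41, 179.41], [-58.25, 129.5], [7.25, 145.43], [-54.29, 234.29], [11.92, 165.04], [-157.13, 157.13]. Speed limits (degrees/s): [147.25, 147.25, 180, 180, 180, 180].

INTERFACE

Orientations are given as a 3x3 rotation matrix whose columns are the frame's x, y, z axes.
In Python, from cell import env gives the robot as it stands.
- The arm moves only by the tool step_arm, never from a script. Its arguments are lists of equal length, an entry for each row: "xyz": the shift along the tool's x, y, z in m, a list of three; "twist": the turn, a rotation vector about the tool's x, y, z in degrees, a list of three. In form: {"xyz": [[tx, ty, tz], ...], "twist": [[wx, wy, wz], ...]}. A call has 1 to 5 rows; each row shifts and turns the pose as measured when the row begins, along the tool's axes as they then stand; what a row does not reach is not made up. A row lasts 1/8 s, in which the tool goes at most 62.5 mm and 10.7 degrees, less where a joint would pass 70% of its speed; a pose out of reach is approached as far as the arm can. A call with a gripper value outside its range is refused whole. "gripper" is the finger opening in m, from 0 to 0.094, set as the call begins (left out, the last holds). The fingers move at their own pace and stop on an object; "newtons" is the grip in N (left out, the last holds). Time passes only in rows, so rows that do not move let the fingers close. It gives the time, the measured TCP pose, the force and the opening at its end, in the units of the state.
- env.get_obs(): the state, without advancing time (a new reading comes with each control period).
- env.read_camera(name): name is "scene" or "top" or "wrist"; returns a dict with "frame" (384x512x3 uint8, red, green, blue), "intrinsics" (3x3 intrinsics, pixels), "R" (3x3) and "t" (3): a world point X has camera coordinates R X + t. Camera axes: x right, y down, z forward; pixel columns grow to the right and rows downward; lengths in m; the calibration is good to about 2 mm. A picture is of the moment at which its call begins. There is no depth.
- env.job_done(): hands the job in, once; it reports no verdict.
Trained networks look in the newest picture that a camera, given by its name, has taken for a name from the list of things; names that differ only in an ending like _2 or _b are one class to them, and where a whole thing is asked for, a point or a joint stands for the part that bears it (a point fixed in the world has none). Each returns a list of dicts, best first, with "conf" (0 to 1); they miss things now and then, are a little off and sometimes report something else, mostly with a low value. They report only what shows in the picture. A call takes as long as a camera call. They do not tell look-alikes from the thing itself.
- env.cut_out(target, camera): "region" (384x512 bool, what is visible of it) and "bbox" ([left, top, right, bottom] in pixels, round what is visible of it).
- env.place_of(target, camera): "pixel" ([column, row] in pixels: a listed point, or the origin of a listed thing).
The state is a dict: "time": time; "joint_positions": joint angles; "joint_vel": joint speeds; "joint_torque": joint torques, N m; "tool_pos": TCP position; "orientation": TCP orientation; "ft_force": force on the tool from outside, world axes, zero at the start; "moment": the same for the moment, N m; "gripper_width": finger opening in m.
Only numpy, scipy, OpenCV 4.12 (cv2) and the standard library are available. Lean on these libraries where they do the work, as an engineer would, in place of code of your own. Each camera call takes 0.05 s, during which the arm holds its last target.

TASK

Fit the round-footed head to the bench tamper: take the tamper handle off its fork stand and press its tapered spigot down into the socket of the round-footed head standing in the open case, until the head is fully home against the shoulder and friction alone carries it. Lift the head out by the handle, hang the tamper back in the fork by its collar with the head hanging below it, and let go; then slide the cover of the case fully shut. Leave the square-footed head in its cell and do not disturb the beaker, the jar or the tape roll.

Things in the scene. Friction and masses are not known exactly. Their poses are not given: they have to be found in the camera images.
- handle: Tamper handle, loose, 160 g, round about z, upright. Origin on its axis at the underside of the steel collar. From the top: black grip, 31 mm diameter, z = 8 to 82 mm; collar, 56 mm diameter, z = 0 to 8; shank, 24 mm, to z = -28; shoulder disc, 38 mm, z = -32 to -27; then the steel spigot, tapered 1.5 degrees a side, 26.4 mm diameter at the shoulder, 25 mm near its rounded tip at z = -68 mm.
- handle_grip (a point): Point on the handle's axis at the middle of the black grip, 46 mm above the underside of the collar; the place to grasp it (31 mm wide, any yaw). z up along the handle.
- handle_shoulder (a point): Centre of the underside of the handle's shoulder disc, where the spigot begins: 78 mm below handle_grip, 32 mm below the underside of the collar. z up along the handle. A head is fully home when its rim touches the shoulder here.
- round_head: The head to fit: aluminium, loose, 75 g, 70 mm high; round foot 54 mm diameter, 10 mm thick, and a 38 mm hub with a tapered socket open at the top, 26 mm at the mouth, 40 mm deep. Stands upright in either cell. Origin: centre of its underside, z up. Set lightly on the spigot it stops about 4 mm short of the shoulder; a steady downward push of 12 to 20 N brings it home and it then stays on.
- round_head_centre (a point): Centre of the round head, half-way up (35 mm above its underside), z up.
- round_head_rim (a point): Centre of the mouth of the round head's socket, level with its top rim, 70 mm above its underside. z up.
- square_head_centre (a point): Centre, half-way up (35 mm), of the other head: the same hub and socket but a square foot, 48 x 48 x 10 mm. It stands in the other cell and stays there.
- square_head: The square-footed head; origin at the centre of its underside.
- stand: Fixed grey fork stand, base 130 x 100 x 10 mm; origin on the worktop under the fork seat. Two level steel prongs, 15 mm wide, 8 mm thick, 36 mm apart, point along its -x (towards the robot) and end 43 mm before the seat; 40 mm behind it they are joined on a column. Its y runs across the prongs.
- fork_seat (a point): Point midway between the prongs, level with their top faces, 150 mm above the worktop: the middle of the collar's underside hangs here. Axes as the stand's. Each prong's front end has a lip 3 mm high, so the collar must be lifted more than that to pass out to -x or back in; the shank passes between the prongs. A fitted head hangs clear of the base.
- case: Fixed long grey case, 124 x 350 mm, 86 mm high, guide rails up to 96 mm; origin at the centre of its underside, long axis along its y. Its right part (-y) has two open cells, 112 x 72 mm, floor 6 mm above the worktop, centred at y = -134 and y = -58 mm; the left part is closed and the cover parks on it.
- cover (a joint): Slide of the flat aluminium cover along the case's y, in m: 0 is fully shut (over both cells), it grows to 0.19 as it opens to the case's +y. It starts open at 0.15 to 0.19. It stays where it is left and takes about 2 N to slide, with stops at both ends. Its top is 92 mm above the worktop.
- cover_bar (a point): Centre of the black bar on the cover: 60 mm long along the case's x, 14 mm wide along the case's y (the sliding direction), 30 mm high above the cover, its top 122 mm above the worktop. Axes as the case's. Pinch it across its 14 mm or push it.
- beaker: Loose steel beaker, 68 mm diameter, 74 mm high, a bystander; origin at its underside.
- jar: Loose white jar with a black cap, 60 mm diameter, 90 mm high, a bystander; origin at its underside.
- tape: Loose roll of tan tape lying flat, 96 mm across, 25 mm high, a bystander; origin at its underside.
Mind the look-alikes: they are no part of the job. Of the things like the handle, leave any that is yellow; of the rest the smaller one is meant.

How it is judged:
By the outcome, as a careful person would: the job done as asked, in the order asked, and still so for the second after the job is handed in, with the robot touching nothing.
It also fails if it takes over 64 s, if anything falls off the work surface, if the arm or the gripper's body presses on something with over 40 N, if the wrist force passes 120 N, or if a joint passes its speed limit or range.

## Working session

There is one attempt and no reset: what is moved stays moved. The work goes in short steps, Python scripts to look and compute and a tool call to move; the robot and the scene stay as the last step left them, time stands still between calls to the robot, and variables do not carry over. Pictures are saved under pics/ and viewed, and the job is handed in when it is done.

Besides the shell and the picture viewer there is one more tool, called after ">>>" by a JSON object that holds its "method" and its "body", one argument or row to a line. step_arm: Moves the arm, as the interface text tells. Its arguments: {"type":"object","properties":{"xyz":{"type":"array"},"twist":{"type":"array"},"gripper":{"type":"number"},"newtons":{"type":"number"}},"required":["xyz","twist"]}

```bash
ls; mkdir -p pics
cat > h.py <<'E'
import numpy as np, cv2, json
from cell import env
def save(name,fn,crop=None,scale=1):
    c=env.read_camera(name); f=c["frame"][:,:,::-1]
    if crop: l,t,r,b=crop; f=f[t:b,l:r]
    if scale!=1: f=cv2.resize(f,None,fx=scale,fy=scale,interpolation=cv2.INTER_CUBIC)
    cv2.imwrite("pics/"+fn,f); return c
def atz(c,px,z):
    K=np.array(c["intrinsics"]);R=np.array(c["R"]);t=np.array(c["t"])
    C=-R.T@t; d=R.T@np.linalg.solve(K,[px[0],px[1],1.0]); return C+d*(z-C[2])/d[2]
def proj(c,X):
    p=np.array(c["intrinsics"])@(np.array(c["R"])@np.array(X,float)+np.array(c["t"])); return p[:2]/p[2]
def tri(obs):
    A=np.zeros((3,3));b=np.zeros(3)
    for c,px in obs:
        K=np.array(c["intrinsics"]);R=np.array(c["R"]);t=np.array(c["t"])
        C=-R.T@t; d=R.T@np.linalg.solve(K,[px[0],px[1],1.0]);d/=np.linalg.norm(d)
        P=np.eye(3)-np.outer(d,d);A+=P;b+=P@C
    return np.linalg.solve(A,b)
E
python3 - <<'E'
from h import *
np.set_printoptions(precision=4,suppress=True)
cs={}
for n in ["scene","top"]:
    c=save(n,n+"0.png"); cs[n]=c
    R=np.array(c["R"]);print(n,-R.T@c["t"],c["intrinsics"][0][0])
for n in ["scene","top"]:
  for t in ["handle_grip","handle_shoulder","handle","round_head_centre","round_head_rim","square_head_centre","fork_seat","cover_bar","case","stand","beaker","jar","tape"]:
    print(n,t,[(np.round(r["pixel"],1),round(r["conf"],2)) for r in env.place_of(t,n)])
print(env.get_obs()["time"])
E
```

```text
pics
scene [0.187  0.7327 0.7666] 381.34544670319207
top [ 0.4271 -0.1242  1.1602] 349.8927413542523
scene handle_grip [(array([275.4, 155.2]), 0.95), (array([263.3, 196. ]), 0.93), (array([288.9, 151.3]), 0.76)]
scene handle_shoulder [(array([262.9, 214.7]), 0.72), (array([288.7, 176.3]), 0.66), (array([273.1, 177.3]), 0.6)]
scene handle [(array([275.7, 170.1]), 0.82), (array([291.2, 168.4]), 0.68), (array([263.2, 209.8]), 0.55), (array([275.8, 210.6]), 0.29)]
scene round_head_centre [(array([270.2, 256.5]), 0.61)]
scene round_head_rim [(array([266.5, 249. ]), 0.71)]
scene square_head_centre [(array([276.7, 155.8]), 0.53)]
scene fork_seat [(array([273.9, 170. ]), 0.7), (array([231. , 269.2]), 0.68), (array([274.9, 177.9]), 0.26)]
scene cover_bar [(array([230.1, 272.7]), 0.8)]
scene case [(array([239.1, 298.4]), 0.69)]
scene stand [(array([276.9, 206.2]), 0.58)]
scene beaker [(array([203.3, 223.9]), 0.91), (array([171. , 250.8]), 0.63)]
scene jar [(array([237.1, 295. ]), 0.75), (array([267.1, 248.7]), 0.64), (array([172.5, 248. ]), 0.63)]
scene tape [(array([270. , 257.3]), 0.64), (a
[... 211 characters left out ...]
]), 0.65)]
top handle [(array([348.5, 198.2]), 0.97), (array([265.4, 199.3]), 0.61), (array([162.8, 221.6]), 0.59), (array([308.8, 196.8]), 0.52)]
top round_head_centre [(array([216.2, 236.2]), 0.61)]
top round_head_rim [(array([192.2, 233.1]), 0.54), (array([211. , 233.5]), 0.48)]
top square_head_centre [(array([189.3, 232.5]), 0.5)]
top fork_seat [(array([308.4, 198.9]), 0.58)]
top cover_bar [(array([164.8, 220.4]), 0.76)]
top case [(array([171.1, 227.1]), 0.76)]
top stand [(array([303.5, 201.3]), 0.84), (array([245.9, 157.5]), 0.2)]
top beaker [(array([249.3, 153.1]), 0.98)]
top jar [(array([201.4, 154.6]), 0.93)]
top tape [(array([358.4, 248.6]), 0.87), (array([160.7, 219.9]), 0.58)]
1.4
```

View pics/scene0.png

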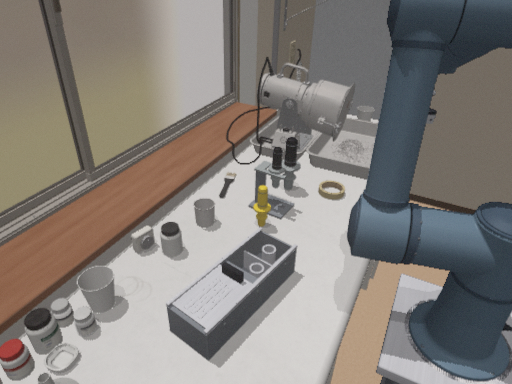

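View pics/top0.png

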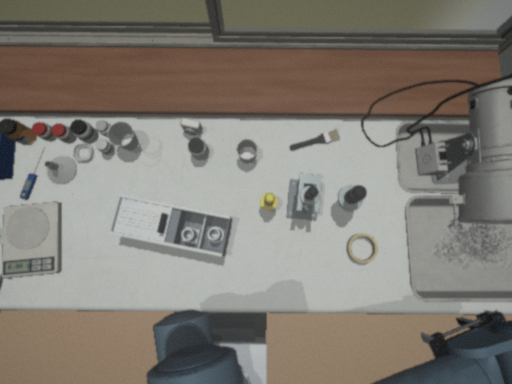

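Run:
```python
from h import *
f=cv2.imread("pics/top0.png")
a=cv2.resize(f[180:275,105:245],(784,532),interpolation=cv2.INTER_CUBIC);cv2.imwrite("pics/c1.png",a)
b=cv2.resize(f[165:245,250:390],(784,448),interpolation=cv2.INTER_CUBIC);cv2.imwrite("pics/c2.png",b)
f=cv2.imread("pics/scene0.png")
b=cv2.resize(f[130:340,170:360],(543,600),interpolation=cv2.INTER_CUBIC);cv2.imwrite("pics/c3.png",b)
```

```text
(no output)
```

View pics/c1.png

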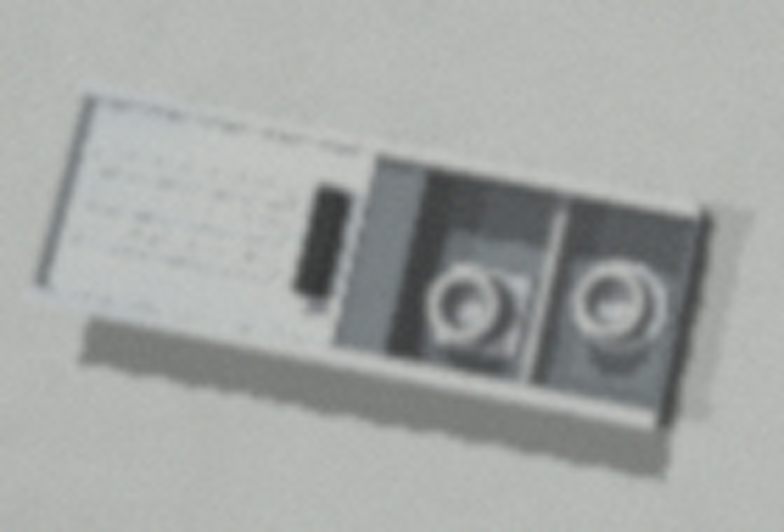

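View pics/c2.png

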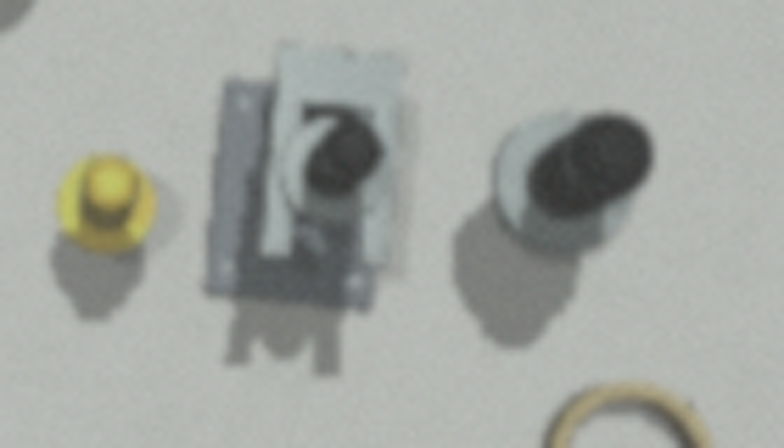

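View pics/c3.png

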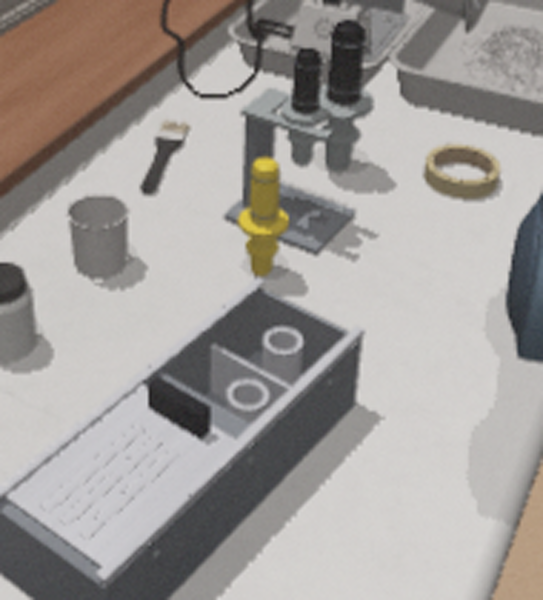

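Run:
```python
from h import *
np.set_printoptions(precision=4,suppress=True)
ct=env.read_camera("top");cs=env.read_camera("scene")
import pickle;pickle.dump((ct,cs),open("cams.pkl","wb"))
q=lambda u,v:(105+u/5.6,180+v/5.6)
for p in [(88,92),(708,212),(660,425),(35,290)]: print("corner",atz(ct,q(*p),.096))
print("round rim",atz(ct,q(608,298),.076),"sq",atz(ct,q(467,303),.076),"bar top",atz(ct,q(325,240),.122))
for nm,a,b in [("grip",(307,192.9),(275.4,155.2)),("big",(357.9,191.2),(288.9,151.3)),("yel",(270.2,199.9),(263.3,196)),("rim",q(608,298),(170+283/2.857,130+341/2.857)),("sqrim",q(467,303),(170+248/2.857,130+394/2.857)),("bar",q(325,240),(170+180/2.857,130+400/2.857))]:
    X=tri([(ct,a),(cs,b)]);print(nm,X,proj(ct,X)-a,proj(cs,X)-b)
g=lambda u,v:(250+u/5.6,165+v/5.6)
print("prong ends",atz(ct,g(272,252),.15),atz(ct,g(375,265),.15),"back",atz(ct,g(285,45),.15),atz(ct,g(405,58),.15))
for n in ["beaker","jar","tape"]: print(n)
for n,p in [("beaker",(247,158)),("jar",(198,155)),("tape",(362,248)),("yel",(269,202)),("big",(350,197))]: print(n,atz(ct,p,0.02))
```

```text
corner [0.5959 0.2931 0.096 ]
corner [ 0.5334 -0.0492  0.096 ]
corner [ 0.4193 -0.0263  0.096 ]
corner [0.4874 0.313  0.096 ]
round rim [0.4875 0.006  0.076 ] sq [0.4839 0.0834 0.076 ] bar top [0.5138 0.1512 0.122 ]
grip [ 0.5952 -0.2638  0.2075] [-0.1893 -0.5642] [0.5104 0.0992]
big [ 0.6111 -0.4231  0.147 ] [-0.0262 -0.0779] [0.0665 0.0113]
yel [ 0.588  -0.1664  0.1118] [-0.0436 -0.1316] [0.1327 0.0278]
rim [0.4872 0.0064 0.0714] [0.0545 0.1839] [-0.2143 -0.042 ]
sqrim [0.4845 0.0846 0.0706] [-0.028  -0.0915] [0.1133 0.0235]
bar [0.5149 0.1545 0.1097] [-0.0115 -0.0333] [0.0429 0.01  ]
prong ends [ 0.553  -0.2475  0.15  ] [ 0.5468 -0.3008  0.15  ] back [ 0.6632 -0.2556  0.15  ] [ 0.6568 -0.3189  0.15  ]
beaker
jar
tape
beaker [ 0.7435 -0.0916  0.02  ]
jar [0.7521 0.0738 0.02  ]
tape [ 0.4484 -0.4661  0.02  ]
yel [ 0.5946 -0.1663  0.02  ]
big [ 0.6142 -0.4337  0.02  ]
```

```bash
cat >> h.py <<'E'
np.set_printoptions(precision=4,suppress=True)
def plan(target,yaw=None):
    """shift in tool axes and twist to reach target TCP, tool down with tool-y (jaws) at given world yaw (mod 180)"""
    o=env.get_obs();R=np.array(o["orientation"]);p=np.array(o["tool_pos"])
    print("tool shift",R.T@(np.array(target)-p))
    from scipy.spatial.transform import Rotation as Ro
    best=None
    for k in (0,180):
        a=np.radians((yaw if yaw is not None else np.degrees(np.arctan2(R[1,1],R[0,1])))+k)
        y=np.array([np.cos(a),np.sin(a),0]);z=np.array([0,0,-1.]);x=np.cross(y,z)
        D=np.column_stack([x,y,z]); w=Ro.from_matrix(R.T@D).as_rotvec(degrees=True)
        if best is None or np.linalg.norm(w)<np.linalg.norm(best): best=w
    print("twist",best)
def st():
    o=env.get_obs();R=np.array(o["orientation"])
    print("t",o["time"],"p",np.array(o["tool_pos"]),"yawjaw",np.degrees(np.arctan2(R[1,1],R[0,1])),"F",np.array(o["ft_force"]),"w",o["gripper_width"],"q",np.round(o["joint_positions"],1),"tilt",R[:,2])
E
python3 - <<'E'
from h import *
st();plan([.56,-.275,.34],90)
c=env.read_camera("wrist");R=np.array(c["R"]);print(R,-R.T@c["t"],env.get_obs()["orientation"])
E
```

```text
t 1.5 p [ 0.2416 -0.6035  0.2055] yawjaw -68.1803201720678 F [-0.1728  0.0713 -0.4717] w 0.09349791052818522 q [-78.2  14.   89.3  -0.   76.7 -10. ] tilt [-0. -0. -1.]
tool shift [ 0.4177 -0.1866 -0.1345]
twist [ 0.0001  0.0004 21.8197]
[[ 0.3723 -0.9281  0.0004]
 [-0.8999 -0.3609  0.2448]
 [-0.2271 -0.0915 -0.9696]] [ 0.3073 -0.5773  0.3851] [[ 0.9284  0.3716 -0.    ]
 [ 0.3716 -0.9284  0.    ]
 [-0.     -0.     -1.    ]]
```

>>> {"method": "step_arm", "body": {
  "xyz": [
    [0,0,-0.06],
    [0.02,-0.01,-0.055],
    [0.054,-0.024,-0.02],
    [0.055,-0.025,0],
    [0.055,-0.025,0]
  ],
  "twist": [
    [0,0,0],
    [0,0,0],
    [0,0,0],
    [0,0,0],
    [0,0,0]
  ],
  "gripper": 0.075
}}

```text
time: 2.17
tool_pos: [0.3824, -0.456, 0.3448]
orientation: [[0.931, 0.364, 0.002], [0.364, -0.931, 0.001], [0.002, -0.0, -1.0]]
ft_force: [0.1, -1.0, -0.5]
gripper_width: 0.0751
```

>>> {"method": "step_arm", "body": {
  "xyz": [
    [0.055,-0.025,0],
    [0.055,-0.025,0],
    [0.055,-0.025,0],
    [0.055,-0.025,0],
    [0,0,0]
  ],
  "twist": [
    [0,0,0],
    [0,0,7.2],
    [0,0,7.2],
    [0,0,7.2],
    [0,0,0]
  ]
}}

```text
time: 2.8
tool_pos: [0.5729, -0.2917, 0.3467]
orientation: [[1.0, -0.012, 0.004], [-0.012, -1.0, -0.001], [0.004, 0.001, -1.0]]
ft_force: [-0.5, 0.1, -0.4]
gripper_width: 0.0746
```

Run:
```python
from h import *
st();plan([.56,-.275,.36],90)
c=save("wrist","w1.png")
for t in ["handle_grip","handle_shoulder","fork_seat"]:
    print(t,[(np.round(r["pixel"],1),round(r["conf"],2)) for r in env.place_of(t,"wrist")])
```

```text
t 2.8 p [ 0.5729 -0.2917  0.3467] yawjaw -90.67686576759246 F [-0.4939  0.0732 -0.4317] w 0.07461794552065491 q [-37.1   8.6  81.    0.1  90.2  53.6] tilt [ 0.0042 -0.0009 -1.    ]
tool shift [-0.0131 -0.0166 -0.0133]
twist [ 0.052  -0.2402 -0.6768]
handle_grip [(array([152.2, 158. ]), 0.57), (array([353.5, 152.3]), 0.56)]
handle_shoulder []
fork_seat [(array([235.9, 158.3]), 0.22)]
```

View pics/w1.png

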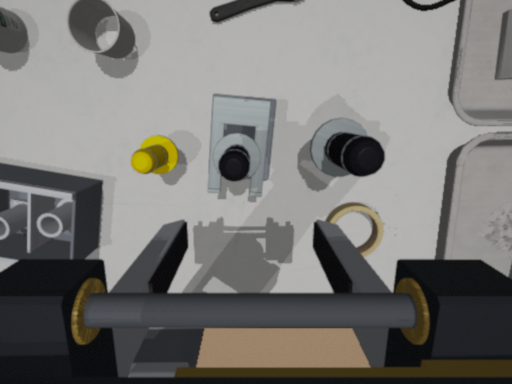

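Run:
```python
from h import *
c=env.read_camera("wrist");f=c["frame"]
import pickle;pickle.dump(c,open("w1.pkl","wb"))
cv2.imwrite("pics/w1c.png",cv2.resize(f[85:210,190:290,::-1],(480,600),interpolation=cv2.INTER_CUBIC))
for px,z in [((234.5,166),.232),((236,157),.158),((268,97),.15),((215,95),.15),((213,192),.15),((262,193),.15)]: print(px,atz(c,px,z))
R=np.array(c["R"]);print(-R.T@c["t"])
```

```text
(234.5, 166) [ 0.5929 -0.2817  0.232 ]
(236, 157) [ 0.5916 -0.2802  0.158 ]
(268, 97) [ 0.6582 -0.318   0.15  ]
(215, 95) [ 0.6613 -0.2579  0.15  ]
(213, 192) [ 0.5483 -0.2506  0.15  ]
(262, 193) [ 0.546  -0.3103  0.15  ]
[ 0.6399 -0.2963  0.5273]
```

View pics/w1c.png

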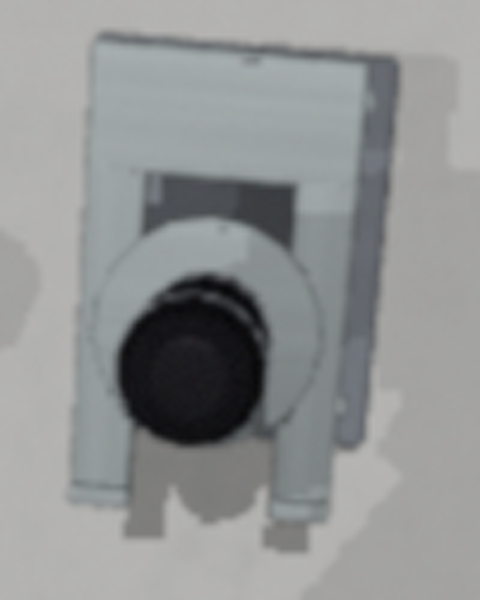

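Run:
```python
from h import *
import pickle;c=pickle.load(open("w1.pkl","rb"))
q=lambda u,v:(190+u/4.8,85+v/4.8)
for n,p,z in [("gtop",(191,372),.232),("collar",(207,331),.158),("bl",(97,38),.15),("br",(367,65),.15),("fl",(68,492),.153),("fr",(328,512),.153),("il",(127,492),.153),("ir",(273,508),.153)]: print(n,atz(c,q(*p),z))
plan([.593,-.279,.250],90)
```

```text
gtop [ 0.5962 -0.2775  0.232 ]
collar [ 0.5952 -0.2769  0.158 ]
bl [ 0.6637 -0.2526  0.15  ]
br [ 0.6565 -0.3162  0.15  ]
fl [ 0.5548 -0.2406  0.153 ]
fr [ 0.5485 -0.3058  0.153 ]
il [ 0.5545 -0.2554  0.153 ]
ir [ 0.5498 -0.292   0.153 ]
tool shift [ 0.0226 -0.0171  0.0975]
twist [ 0.1055 -0.2507 -1.0331]
```

>>> {"method": "step_arm", "body": {
  "xyz": [
    [0.023,-0.015,0.03],
    [0,0,0.04],
    [0,0,0]
  ],
  "twist": [
    [0.1,-0.25,-1],
    [0,0,0],
    [0,0,0]
  ]
}}

```text
time: 3.42
tool_pos: [0.5912, -0.2849, 0.2779]
orientation: [[1.0, -0.006, 0.002], [-0.006, -1.0, -0.002], [0.002, 0.002, -1.0]]
ft_force: [0.2, -0.1, -0.8]
gripper_width: 0.0751
```

Run:
```python
from h import *
st();plan([.5957,-.2772,.177],90)
```

```text
t 3.425 p [ 0.5912 -0.2849  0.2779] yawjaw -90.36277347851406 F [ 0.224  -0.1126 -0.7925] w 0.07505256329694641 q [-35.6  12.   84.1  -0.   83.7  54.8] tilt [ 0.0022 -0.0022 -1.    ]
tool shift [ 0.0043 -0.0079  0.1009]
twist [ 0.1228 -0.1265 -0.3626]
```

>>> {"method": "step_arm", "body": {
  "xyz": [
    [0.005,-0.009,0.0],
    [0.0,-0.002,0.035],
    [0,0,0.035],
    [0,0,0.02],
    [0,0,0]
  ],
  "twist": [
    [0.12,-0.12,-0.4],
    [0,0,0],
    [0,0,0],
    [0,0,0],
    [0,0,0]
  ]
}}

```text
time: 4.05
tool_pos: [0.6004, -0.2775, 0.1976]
orientation: [[1.0, -0.001, 0.014], [-0.001, -1.0, -0.009], [0.014, 0.009, -1.0]]
ft_force: [0.3, -0.4, 0.0]
gripper_width: 0.0748
```

Run:
```python
from h import *
st();plan([.5957,-.2772,.177],90);save("wrist","w2.png")
```

```text
t 4.05 p [ 0.6004 -0.2775  0.1976] yawjaw -90.08575370408349 F [ 0.2678 -0.4218  0.02  ] w 0.07478316220904602 q [-34.6  15.3  88.6   0.   75.1  55.4] tilt [ 0.0144 -0.009  -0.9999]
tool shift [-0.005  -0.0005  0.0205]
twist [ 0.5143 -0.8239 -0.0821]
```

View pics/w2.png

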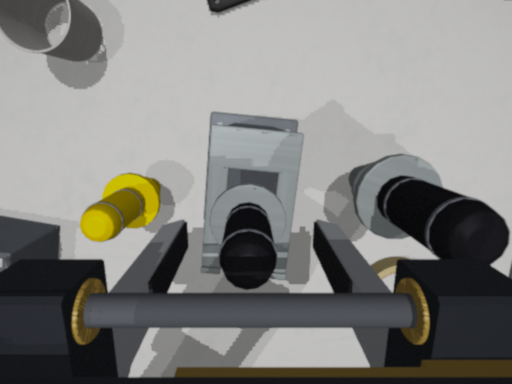

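>>> {"method": "step_arm", "body": {
  "xyz": [
    [-0.004,-0.0005,0.014],
    [-0.001,0,0.007],
    [0,0,0]
  ],
  "twist": [
    [0.5,-0.8,0],
    [0,0,0],
    [0,0,0]
  ]
}}

```text
time: 4.47
tool_pos: [0.5976, -0.2787, 0.1802]
orientation: [[1.0, -0.002, 0.006], [-0.002, -1.0, -0.004], [0.006, 0.004, -1.0]]
ft_force: [0.6, -0.2, 0.3]
gripper_width: 0.0749
```

Run:
```python
from h import *
st();plan([.5957,-.2772,.177],90)
```

```text
t 4.475 p [ 0.5976 -0.2787  0.1802] yawjaw -90.09066116926834 F [ 0.5521 -0.2434  0.3139] w 0.0749490303879991 q [-34.8  16.2  89.3   0.   74.   55.3] tilt [ 0.0059 -0.004  -1.    ]
tool shift [-0.0019 -0.0015  0.0032]
twist [ 0.2287 -0.3383 -0.09  ]
```

>>> {"method": "step_arm", "body": {
  "xyz": [
    [-0.002,-0.0015,0.003],
    [0,0,0]
  ],
  "twist": [
    [0.25,-0.35,0],
    [0,0,0]
  ]
}}

```text
time: 4.72
tool_pos: [0.5956, -0.2772, 0.1774]
orientation: [[1.0, -0.002, -0.0], [-0.002, -1.0, 0.0], [-0.0, -0.0, -1.0]]
ft_force: [0.2, -0.3, 0.4]
gripper_width: 0.0749
```

>>> {"method": "step_arm", "body": {
  "xyz": [
    [0,0,0],
    [0,0,0],
    [0,0,0],
    [0,0,0]
  ],
  "twist": [
    [0.1,-0.1,0],
    [0,0,0],
    [0,0,0],
    [0,0,0]
  ],
  "gripper": 0.0,
  "newtons": 50
}}

```text
time: 5.22
tool_pos: [0.5959, -0.2773, 0.178]
orientation: [[1.0, -0.002, -0.001], [-0.002, -1.0, 0.002], [-0.001, -0.002, -1.0]]
ft_force: [-0.8, -0.1, 0.1]
gripper_width: 0.0387
```

Run:
```python
from h import *
st()
```

```text
t 5.225 p [ 0.5959 -0.2773  0.178 ] yawjaw -90.08687105546124 F [-0.7974 -0.0777  0.0678] w 0.0386777548689233 q [-34.8  16.4  89.3   0.   74.4  55.2] tilt [-0.0011  0.0016 -1.    ]
```

>>> {"method": "step_arm", "body": {
  "xyz": [
    [0,0,0],
    [0,0,0]
  ],
  "twist": [
    [0,0,0],
    [0,0,0]
  ]
}}

```text
time: 5.48
tool_pos: [0.5959, -0.2772, 0.178]
orientation: [[1.0, -0.001, -0.001], [-0.001, -1.0, 0.002], [-0.001, -0.002, -1.0]]
ft_force: [-0.0, 0.9, -0.0]
gripper_width: 0.0302
```

Run:
```python
from h import *
st()
```

```text
t 5.475 p [ 0.5959 -0.2772  0.178 ] yawjaw -90.07648659840176 F [-0.0187  0.9331 -0.0333] w 0.030214875911515233 q [-34.8  16.4  89.3   0.   74.4  55.2] tilt [-0.0011  0.0018 -1.    ]
```

>>> {"method": "step_arm", "body": {
  "xyz": [
    [0,0,-0.011],
    [0,0,0],
    [-0.02,-0.002,0],
    [-0.03,-0.003,0],
    [-0.03,-0.003,0]
  ],
  "twist": [
    [0,0,0],
    [0,0,0],
    [0,0,0],
    [0,0,0],
    [0,0,0]
  ]
}}

```text
time: 6.1
tool_pos: [0.5145, -0.2687, 0.1887]
orientation: [[1.0, -0.0, -0.002], [-0.0, -1.0, 0.002], [-0.002, -0.002, -1.0]]
ft_force: [-0.1, 0.1, -2.1]
gripper_width: 0.0306
```

Run:
```python
from h import *
st()
plan([.509,-.2685,.188],90)
```

```text
t 6.1 p [ 0.5145 -0.2687  0.1887] yawjaw -90.00065247382952 F [-0.0561  0.0814 -2.1129] w 0.03058385875375187 q [-38.8   5.8 100.4   0.   74.   51.2] tilt [-0.0024  0.0024 -1.    ]
tool shift [-0.0055 -0.0002  0.0007]
twist [-0.1382  0.1364 -0.0005]
```

>>> {"method": "step_arm", "body": {
  "xyz": [
    [-0.02,0,-0.03],
    [-0.02,-0.04,-0.04],
    [0,-0.062,0],
    [0,-0.062,0],
    [0,-0.062,0]
  ],
  "twist": [
    [0,0,0],
    [0,0,0],
    [0,0,0],
    [0,0,0],
    [0,0,0]
  ]
}}

```text
time: 6.72
tool_pos: [0.4718, -0.0408, 0.2619]
orientation: [[1.0, -0.01, -0.001], [-0.01, -1.0, 0.004], [-0.001, -0.004, -1.0]]
ft_force: [0.4, 0.4, -1.7]
gripper_width: 0.0299
```

>>> {"method": "step_arm", "body": {
  "xyz": [
    [0,-0.035,0],
    [0,0,0],
    [0,0,0]
  ],
  "twist": [
    [0,0,0],
    [0,0,0],
    [0,0,0]
  ]
}}

```text
time: 7.1
tool_pos: [0.4713, -0.0019, 0.2622]
orientation: [[1.0, -0.004, -0.0], [-0.004, -1.0, 0.003], [-0.0, -0.003, -1.0]]
ft_force: [-0.1, -0.3, -2.0]
gripper_width: 0.0305
```

Run:
```python
from h import *
st();c=save("wrist","w3.png")
import pickle;pickle.dump(c,open("w3.pkl","wb"))
for t in ["round_head_rim","square_head_centre","cover_bar","handle_shoulder"]:
    print(t,[(np.round(r["pixel"],1),round(r["conf"],2)) for r in env.place_of(t,"wrist")])
```

```text
t 7.1 p [ 0.4713 -0.0019  0.2622] yawjaw -90.2468494340198 F [-0.0663 -0.3285 -2.0205] w 0.030461057366111696 q [-14.2 -13.5 110.9   0.2  82.6  76.1] tilt [-0.0001  0.0032 -1.    ]
round_head_rim [(array([237.7, 164.2]), 0.94)]
square_head_centre [(array([176.5, 162.4]), 0.91)]
cover_bar [(array([250.1, 221.6]), 0.24)]
handle_shoulder [(array([384.7,  70.6]), 0.85)]
```

View pics/w3.png

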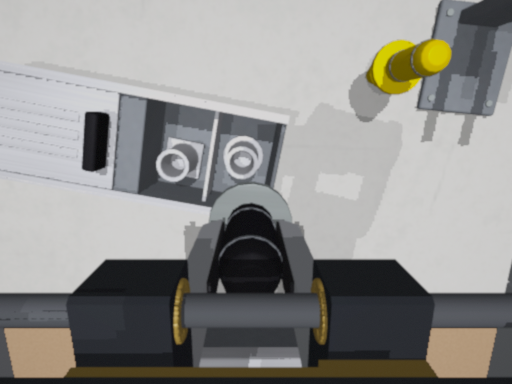

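Run:
```python
from h import *
f=cv2.imread("pics/w3.png")
cv2.imwrite("pics/w3c.png",cv2.resize(f[90:225,60:300],(800,450),interpolation=cv2.INTER_CUBIC))
```

```text
(no output)
```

View pics/w3c.png

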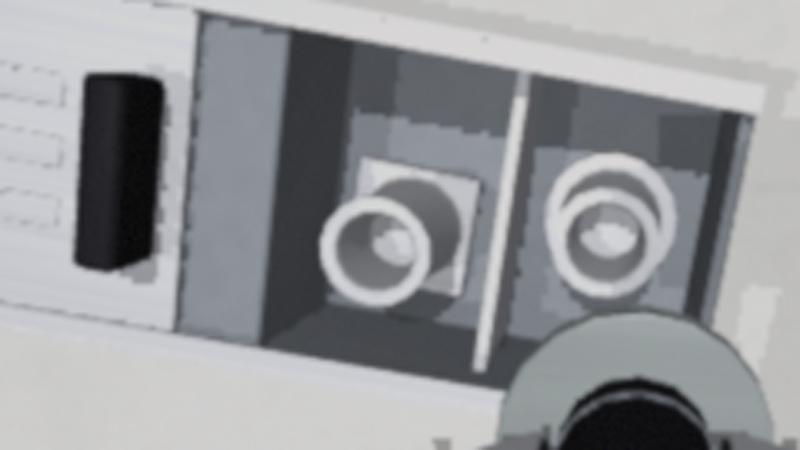

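Run:
```python
from h import *
import pickle;c=pickle.load(open("w3.pkl","rb"))
q=lambda u,v:(60+u/3.333,90+v/3.333)
print("rim",atz(c,q(606.5,242),.076),"foot",atz(c,q(611,218),.016),"sq",atz(c,q(375.5,251),.076))
print("bar top",atz(c,q(97,172),.122),[atz(c,q(*p),.122) for p in [(85,75),(133,75),(78,265),(108,270)]])
print("cover edge",atz(c,q(200,12),.092),atz(c,q(177,330),.092))
p=np.array([.4713,-.0019,.2622]);
for a in range(0,360,45):
    r=.028;X=p+[r*np.cos(np.radians(a)),r*np.sin(np.radians(a)),-.020];print(a,(proj(c,X)-[60,90])*3.333)
```

```text
rim [0.4859 0.0076 0.076 ] foot [0.4864 0.0074 0.016 ] sq [0.483 0.088 0.076]
bar top [0.5145 0.1583 0.122 ] [array([0.5426, 0.1582, 0.122 ]), array([0.5426, 0.1442, 0.122 ]), array([0.4864, 0.1677, 0.122 ]), array([0.4848, 0.1587, 0.122 ])]
cover edge [0.5618 0.1345 0.092 ] [0.4588 0.153  0.092 ]
0 [631.9678 304.5927]
45 [530.0912 346.2585]
90 [491.5446 442.9566]
135 [535.4325 535.1   ]
180 [633.0406 571.8948]
225 [730.4098 534.6446]
270 [773.6206 442.218 ]
315 [734.2404 345.6636]
```

Run:
```python
from h import *
plan([.487,.008,.190],90)
```

```text
tool shift [ 0.0156 -0.0102  0.0722]
twist [-0.2021  0.022  -0.3424]
```

>>> {"method": "step_arm", "body": {
  "xyz": [
    [0.0156,-0.01,0.02],
    [0,0,0.03],
    [0,0,0.02],
    [0,0,0]
  ],
  "twist": [
    [-0.2,0,-0.3],
    [0,0,0],
    [0,0,0],
    [0,0,0]
  ]
}}

```text
time: 7.85
tool_pos: [0.4884, 0.0049, 0.1909]
orientation: [[1.0, -0.006, 0.001], [-0.006, -1.0, -0.001], [0.001, 0.001, -1.0]]
ft_force: [0.0, 0.5, -2.0]
gripper_width: 0.0308
```

Run:
```python
from h import *
st();plan([.487,.008,.180],90)
c=save("scene","s1.png",(210,190,330,300),5);c=save("top","t1.png",(150,190,260,270),7);c=save("wrist","w4.png")
```

```text
t 7.85 p [0.4884 0.0049 0.1909] yawjaw -90.32413282721447 F [ 0.0106  0.485  -1.9511] w 0.030789756705566003 q [-12.7  -7.4 113.2  -0.   74.1  77.6] tilt [ 0.0009 -0.0006 -1.    ]
tool shift [-0.0015 -0.0031  0.0109]
twist [ 0.0361 -0.0543 -0.3241]
```

View pics/s1.png

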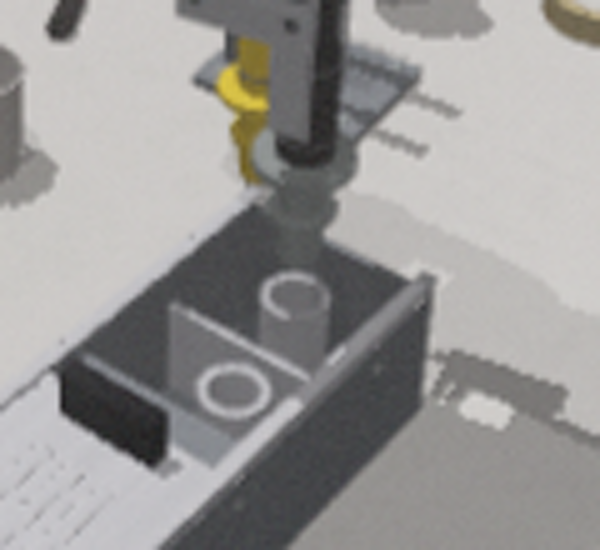

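View pics/w4.png

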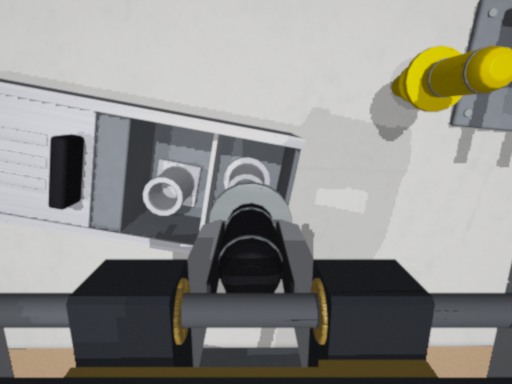

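```bash
python3 - <<'E'
from h import *
c=env.read_camera("scene");f=lambda X:(proj(c,X)-[210,190])*5
print("tip now",f([.4884,.0049,.095]),"shoulder now",f([.4884,.0049,.1309]),"collar",f([.4884,.0049,.163]),"rim",f([.487,.0075,.076]),f([.4860,.0076,.076]))
print("dx1mm",f([.488,.0075,.076])-f([.487,.0075,.076]),"dy",f([.487,.0085,.076])-f([.487,.0075,.076]),"dz",f([.487,.0075,.077])-f([.487,.0075,.076]))
E
python3 - <<'E'
import cv2
f=cv2.imread("pics/s1.png")[140:330,210:390]
cv2.imwrite("pics/s1c.png",cv2.resize(f,(560,591)))
E
```

```text
tip now [295.3935 260.9776] shoulder now [298.7039 208.771 ] collar [301.7739 160.3551] rim [294.014  291.4664] [295.6124 292.1693]
dx1mm [-1.675  -0.5936] dy [-0.7785  1.0883] dz [ 0.0891 -1.4007]
```

View pics/s1c.png

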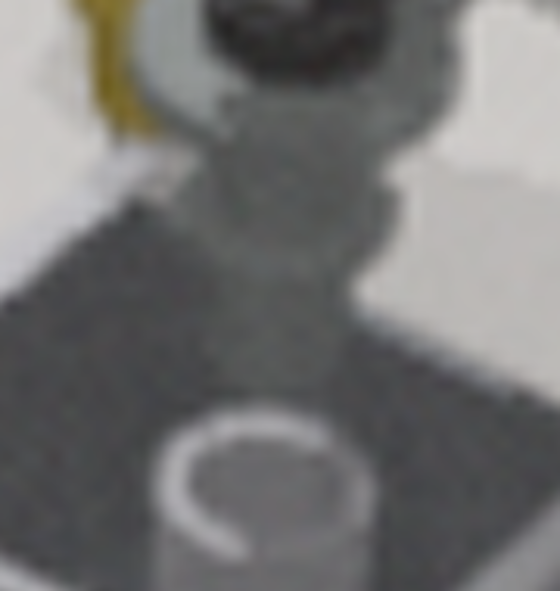

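View pics/t1.png

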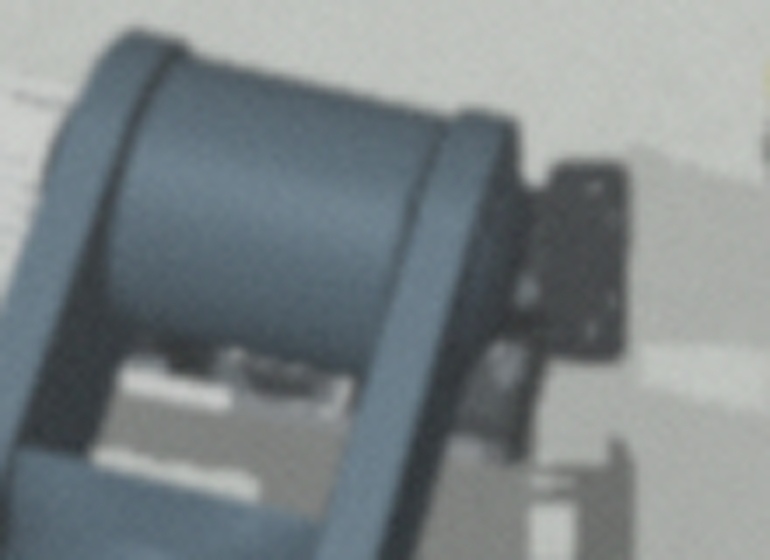

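>>> {"method": "step_arm", "body": {
  "xyz": [
    [-0.001,-0.0036,0.006],
    [0,0,0.003],
    [0,0,0]
  ],
  "twist": [
    [0,0,0],
    [0,0,0],
    [0,0,0]
  ]
}}

```text
time: 8.43
tool_pos: [0.4902, 0.0085, 0.1861]
orientation: [[1.0, -0.005, 0.01], [-0.005, -1.0, -0.003], [0.01, 0.002, -1.0]]
ft_force: [-0.0, 1.2, -1.2]
gripper_width: 0.0304
```

Run:
```python
from h import *
st();plan([.4873,.0085,.172],90)
```

```text
t 8.425 p [0.4902 0.0085 0.1861] yawjaw -90.29279731141989 F [-0.0197  1.2158 -1.2399] w 0.030405236883159117 q [-12.3  -7.2 113.6  -0.   73.   78. ] tilt [ 0.0098 -0.0025 -0.9999]
tool shift [-0.003 -0.     0.014]
twist [ 0.1421 -0.5614 -0.2921]
```

>>> {"method": "step_arm", "body": {
  "xyz": [
    [-0.0026,0,0.008],
    [0,0,0],
    [0,0,0]
  ],
  "twist": [
    [0.1,-0.5,-0.3],
    [0,0,0],
    [0,0,0]
  ]
}}

```text
time: 8.8
tool_pos: [0.4874, 0.0085, 0.1774]
orientation: [[1.0, 0.001, 0.0], [0.001, -1.0, -0.001], [0.0, 0.001, -1.0]]
ft_force: [0.7, -0.0, -1.8]
gripper_width: 0.0305
```

Run:
```python
from h import *
st();plan([.4873,.0085,.172],90)
```

```text
t 8.8 p [0.4874 0.0085 0.1774] yawjaw -89.96514178810162 F [ 0.7275 -0.0038 -1.7977] w 0.030534164991503788 q [-12.3  -6.7 114.1  -0.   72.6  77.6] tilt [ 0.0004 -0.0006 -1.    ]
tool shift [-0.0001 -0.      0.0054]
twist [ 0.0338 -0.0205  0.0349]
```

>>> {"method": "step_arm", "body": {
  "xyz": [
    [0,0,0.006],
    [0,0,0],
    [0,0,0.003],
    [0,0,0]
  ],
  "twist": [
    [0,0,0],
    [0,0,0],
    [0,0,0],
    [0,0,0]
  ]
}}

```text
time: 9.3
tool_pos: [0.4874, 0.0085, 0.1678]
orientation: [[1.0, 0.001, 0.0], [0.001, -1.0, -0.001], [0.0, 0.001, -1.0]]
ft_force: [0.0, 0.2, -2.1]
gripper_width: 0.0306
```

Run:
```python
from h import *
st();plan([.4873,.0085,.162],90)
```

```text
t 9.3 p [0.4874 0.0085 0.1678] yawjaw -89.96647232106089 F [ 0.0366  0.2235 -2.0502] w 0.03058903585749068 q [-12.3  -6.  114.5  -0.   71.5  77.6] tilt [ 0.0003 -0.0007 -1.    ]
tool shift [-0.0001 -0.      0.0058]
twist [ 0.0374 -0.0179  0.0335]
```

>>> {"method": "step_arm", "body": {
  "xyz": [
    [0,0,0.005],
    [0,0,0.004],
    [0,0,0.004],
    [0,0,0.004],
    [0,0,0]
  ],
  "twist": [
    [0,0,0],
    [0,0,0],
    [0,0,0],
    [0,0,0],
    [0,0,0]
  ]
}}

```text
time: 9.93
tool_pos: [0.4872, 0.0086, 0.1493]
orientation: [[1.0, 0.001, -0.0], [0.001, -1.0, -0.0], [-0.0, 0.0, -1.0]]
ft_force: [0.3, -0.0, -3.0]
gripper_width: 0.0306
```

Run:
```python
from h import *
st();plan([.4873,.0085,.142],90)
save("scene","s2.png",(210,190,330,300),5)
```

```text
t 9.925 p [0.4872 0.0086 0.1493] yawjaw -89.96687725801343 F [ 0.339  -0.0039 -3.0476] w 0.030617782434937076 q [-12.3  -4.7 115.4  -0.   69.4  77.6] tilt [-0.0005 -0.0003 -1.    ]
tool shift [0.0001 0.0001 0.0073]
twist [0.0168 0.0281 0.0331]
```

View pics/s2.png

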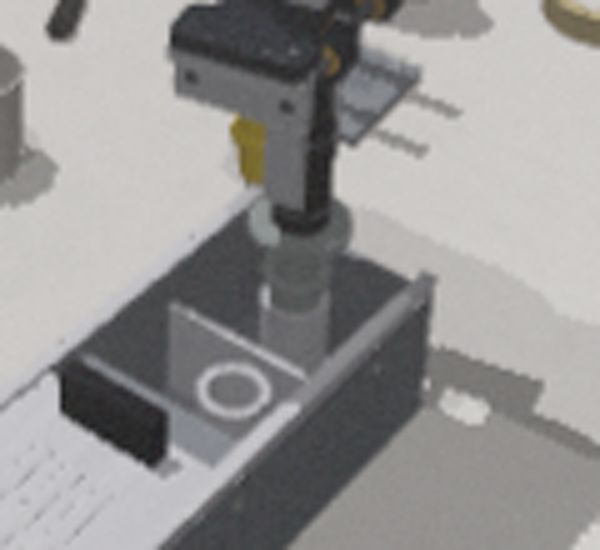

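>>> {"method": "step_arm", "body": {
  "xyz": [
    [0,0,0.004],
    [0,0,0.003],
    [0,0,0.002]
  ],
  "twist": [
    [0,0,0],
    [0,0,0],
    [0,0,0]
  ]
}}

```text
time: 10.35
tool_pos: [0.4874, 0.0086, 0.1406]
orientation: [[1.0, 0.001, -0.0], [0.001, -1.0, -0.0], [-0.0, 0.0, -1.0]]
ft_force: [-2.8, 0.2, 2.8]
gripper_width: 0.0305
```

>>> {"method": "step_arm", "body": {
  "xyz": [
    [0,0,0.002],
    [0,0,0.002]
  ],
  "twist": [
    [0,0,0],
    [0,0,0]
  ]
}}

```text
time: 10.6
tool_pos: [0.4879, 0.0086, 0.139]
orientation: [[1.0, 0.001, -0.0], [0.001, -1.0, -0.0], [-0.0, 0.0, -1.0]]
ft_force: [-5.4, 1.5, 10.7]
gripper_width: 0.0306
```

>>> {"method": "step_arm", "body": {
  "xyz": [
    [-0.001,0,0.002],
    [0,0,0.002]
  ],
  "twist": [
    [0,0,0],
    [0,0,0]
  ]
}}

```text
time: 10.85
tool_pos: [0.4879, 0.0086, 0.1389]
orientation: [[1.0, 0.001, 0.0], [0.001, -1.0, -0.0], [0.0, 0.0, -1.0]]
ft_force: [-5.6, 1.2, 11.4]
gripper_width: 0.0305
```

>>> {"method": "step_arm", "body": {
  "xyz": [
    [-0.0005,0,0.002],
    [0,0,0.002]
  ],
  "twist": [
    [0,0,0],
    [0,0,0]
  ]
}}

```text
time: 11.1
tool_pos: [0.488, 0.0086, 0.1388]
orientation: [[1.0, 0.002, -0.0], [0.002, -1.0, -0.0], [-0.0, 0.0, -1.0]]
ft_force: [-6.0, 0.7, 10.8]
gripper_width: 0.0305
```

>>> {"method": "step_arm", "body": {
  "xyz": [
    [-0.001,0,0.003],
    [-0.001,0,0.003]
  ],
  "twist": [
    [0,0,0],
    [0,0,0]
  ]
}}

```text
time: 11.35
tool_pos: [0.4877, 0.0086, 0.138]
orientation: [[1.0, 0.002, 0.002], [0.002, -1.0, -0.0], [0.002, 0.0, -1.0]]
ft_force: [-5.4, 2.3, 15.2]
gripper_width: 0.0304
```

>>> {"method": "step_arm", "body": {
  "xyz": [
    [-0.001,0,0.0035],
    [-0.001,0,0.0035]
  ],
  "twist": [
    [0,0,0],
    [0,0,0]
  ]
}}

```text
time: 11.6
tool_pos: [0.4876, 0.0086, 0.1374]
orientation: [[1.0, 0.002, 0.004], [0.002, -1.0, -0.0], [0.004, 0.0, -1.0]]
ft_force: [-7.7, 1.4, 18.9]
gripper_width: 0.0307
```

>>> {"method": "step_arm", "body": {
  "xyz": [
    [-0.001,0,0.0035],
    [-0.001,0,0.0035],
    [-0.001,0,0.0035]
  ],
  "twist": [
    [0,-0.2,0],
    [0,0,0],
    [0,0,0]
  ]
}}

```text
time: 11.98
tool_pos: [0.4878, 0.0086, 0.1374]
orientation: [[1.0, 0.003, 0.004], [0.003, -1.0, -0.0], [0.004, 0.0, -1.0]]
ft_force: [-9.0, 1.7, 17.9]
gripper_width: 0.0306
```

Run:
```python
from h import *
st()
save("scene","s3.png",(230,210,310,280),8)
```

```text
t 11.975 p [0.4878 0.0086 0.1374] yawjaw -89.82770653916394 F [-9.0205  1.7029 17.9435] w 0.030601159772574965 q [-12.3  -3.9 116.    0.   67.7  77.5] tilt [ 0.0038 -0.0005 -1.    ]
```

View pics/s3.png

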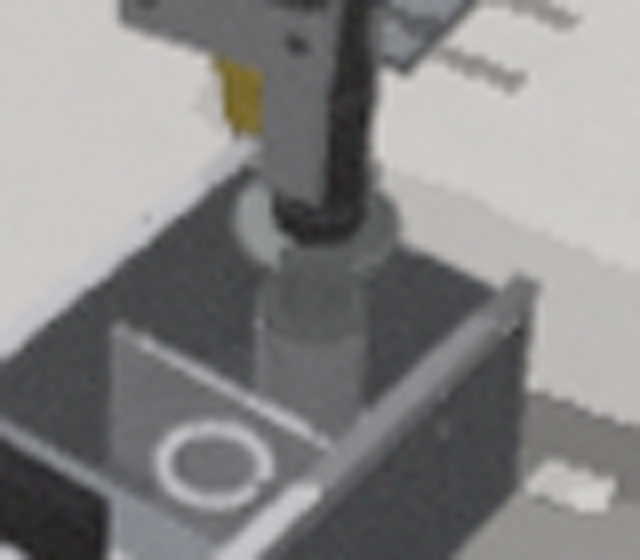

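>>> {"method": "step_arm", "body": {
  "xyz": [
    [0,0,0.0043],
    [0,0,0.0043]
  ],
  "twist": [
    [0,0,0],
    [0,0,0]
  ]
}}

```text
time: 12.28
tool_pos: [0.4895, 0.0085, 0.1365]
orientation: [[1.0, 0.004, 0.005], [0.004, -1.0, -0.001], [0.005, 0.001, -1.0]]
ft_force: [-8.8, 1.8, 22.7]
gripper_width: 0.0303
```

>>> {"method": "step_arm", "body": {
  "xyz": [
    [0,0,0.0043],
    [0,0,0.0043]
  ],
  "twist": [
    [0,0,0],
    [0,0,0]
  ]
}}

```text
time: 12.52
tool_pos: [0.4921, 0.0085, 0.1364]
orientation: [[1.0, 0.004, 0.007], [0.004, -1.0, -0.001], [0.007, 0.001, -1.0]]
ft_force: [-9.6, 2.6, 22.1]
gripper_width: 0.0303
```

>>> {"method": "step_arm", "body": {
  "xyz": [
    [0,0,0],
    [0,0,0]
  ],
  "twist": [
    [0,-0.4,0],
    [0,0,0]
  ]
}}

```text
time: 12.78
tool_pos: [0.4931, 0.0082, 0.1371]
orientation: [[1.0, 0.005, 0.003], [0.005, -1.0, -0.002], [0.003, 0.002, -1.0]]
ft_force: [0.0, 0.8, -3.0]
gripper_width: 0.0304
```

Run:
```python
from h import *
st()
save("scene","s4.png",(230,210,310,280),8);save("wrist","w5.png",(150,130,350,280),4)
```

```text
t 12.775 p [0.4931 0.0082 0.1371] yawjaw -89.73920938790782 F [ 0.014   0.7546 -2.9619] w 0.0304034243700046 q [-12.2  -3.1 115.2  -0.1  67.7  77.6] tilt [ 0.003  -0.0018 -1.    ]
```

View pics/s4.png

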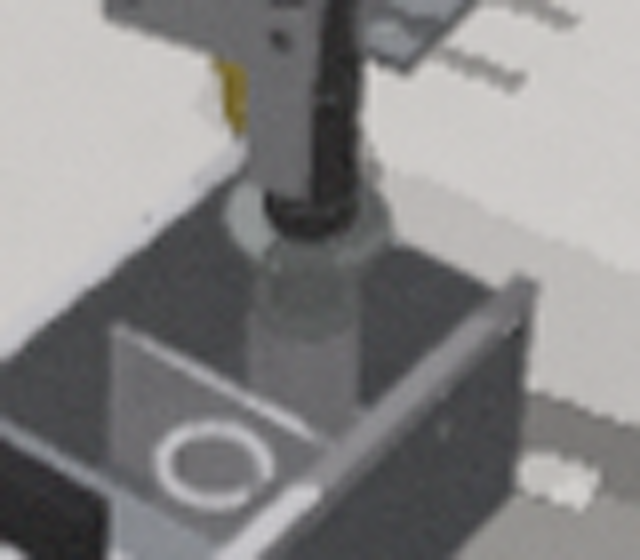

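View pics/w5.png

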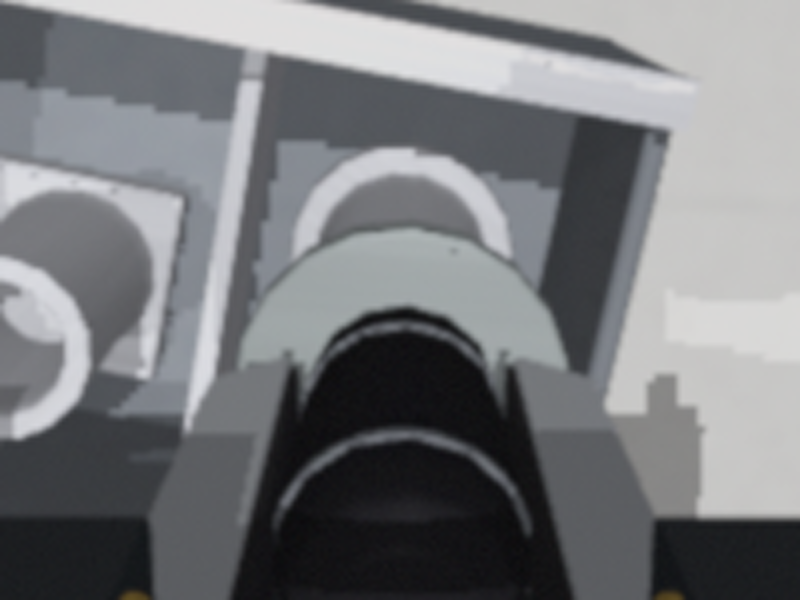

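>>> {"method": "step_arm", "body": {
  "xyz": [
    [0,0,-0.01],
    [0,0,-0.02],
    [0,0,-0.04],
    [0,0,-0.04],
    [0,0,0]
  ],
  "twist": [
    [0,0,0],
    [0,0,0],
    [0,0,0],
    [0,0,0],
    [0,0,0]
  ]
}}

```text
time: 13.5
tool_pos: [0.4913, 0.0085, 0.2488]
orientation: [[1.0, 0.004, -0.001], [0.004, -1.0, -0.001], [-0.001, 0.001, -1.0]]
ft_force: [0.2, 0.2, -2.8]
gripper_width: 0.0302
```

Run:
```python
from h import *
st()
c=save("scene","s5.png",(215,140,315,265),5)
import pickle;pickle.dump(c,open("s5.pkl","wb"))
```

```text
t 13.5 p [0.4913 0.0085 0.2488] yawjaw -89.76110327128812 F [ 0.2356  0.1991 -2.7897] w 0.03022008446108349 q [-12.2  -9.8 109.2  -0.1  80.6  77.6] tilt [-0.0012 -0.0009 -1.    ]
```

View pics/s5.png

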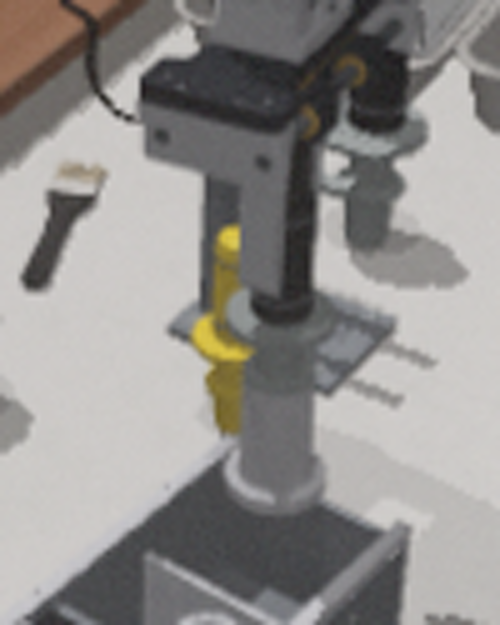

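Run:
```python
from h import *
import pickle;c=pickle.load(open("s5.pkl","rb"))
f=c["frame"][:,:,::-1]
x=cv2.resize(f[195:245,255:285],None,fx=12,fy=12,interpolation=cv2.INTER_CUBIC)
g=lambda X:(proj(c,X)-[255,195]+.5)*12
p=np.array([.4913-.0013,.0085-.0009,.2488])
def ring(r,z,col):
    a=np.linspace(0,2*np.pi,60);pts=np.array([g(p+[r*np.cos(t),r*np.sin(t),z]) for t in a],np.int32);cv2.polylines(x,[pts],True,col,1)
ring(.028,-.020,(0,255,255));ring(.019,-.060,(0,0,255));ring(.027,-.130,(0,255,0));ring(.027,-.134,(255,0,0))
cv2.imwrite("pics/s5r.png",x)
```

```text
(no output)
```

View pics/s5r.png

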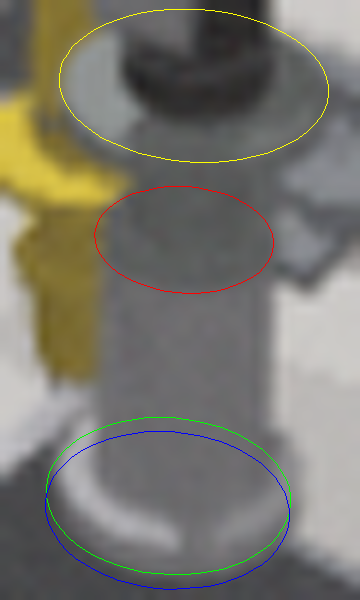

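>>> {"method": "step_arm", "body": {
  "xyz": [
    [0,0,0.04],
    [0,0,0.035],
    [0,0,0.022],
    [0,0,0.006],
    [0,0,0]
  ],
  "twist": [
    [0,0,0],
    [0,0,0],
    [0,0,0],
    [0,0,0],
    [0,0,0]
  ]
}}

```text
time: 14.18
tool_pos: [0.4854, 0.0096, 0.1362]
orientation: [[1.0, 0.004, -0.016], [0.004, -1.0, 0.002], [-0.016, -0.002, -1.0]]
ft_force: [-0.1, 0.1, 4.6]
gripper_width: 0.0306
```

Run:
```python
from h import *
st();plan([.491,.0085,.137],90)
```

```text
t 14.175 p [0.4854 0.0096 0.1362] yawjaw -89.76912201705014 F [-0.1018  0.0516  4.6486] w 0.030643579331762715 q [-12.2  -3.4 115.6  -0.1  68.7  77.6] tilt [-0.0161  0.0021 -0.9999]
tool shift [ 0.0056  0.0011 -0.0009]
twist [-0.1246  0.921   0.2319]
```

>>> {"method": "step_arm", "body": {
  "xyz": [
    [0,0,-0.001],
    [0,0,0],
    [0,0,0.002],
    [-0.001,0,0.0035]
  ],
  "twist": [
    [0,0.9,0],
    [0,0,0],
    [0,0,0],
    [0,0,0]
  ]
}}

```text
time: 14.68
tool_pos: [0.4853, 0.0096, 0.1359]
orientation: [[1.0, 0.004, 0.0], [0.004, -1.0, 0.003], [0.0, -0.003, -1.0]]
ft_force: [-8.3, 2.0, 25.4]
gripper_width: 0.0302
```

>>> {"method": "step_arm", "body": {
  "xyz": [
    [-0.001,0,0.0045],
    [-0.0015,0,0.0045]
  ],
  "twist": [
    [0,-0.1,0],
    [0,0,0]
  ]
}}

```text
time: 14.92
tool_pos: [0.4854, 0.0096, 0.1359]
orientation: [[1.0, 0.005, 0.001], [0.005, -1.0, 0.003], [0.001, -0.003, -1.0]]
ft_force: [-8.6, 2.5, 24.9]
gripper_width: 0.0304
```

Run:
```python
from h import *
st()
```

```text
t 14.925 p [0.4854 0.0096 0.1359] yawjaw -89.72733038027988 F [-8.6108  2.4904 24.8746] w 0.03040829967301185 q [-12.4  -4.1 116.3   0.2  67.7  77.3] tilt [ 0.0013  0.0027 -1.    ]
```

>>> {"method": "step_arm", "body": {
  "xyz": [
    [0,0,-0.01],
    [0,0,-0.03],
    [0,0,-0.04],
    [0,0,-0.04],
    [0,0,0]
  ],
  "twist": [
    [0,0,0],
    [0,0,0],
    [0,0,0],
    [0,0,0],
    [0,0,0]
  ]
}}

```text
time: 15.55
tool_pos: [0.4832, 0.0096, 0.2558]
orientation: [[1.0, 0.005, -0.004], [0.005, -1.0, 0.004], [-0.004, -0.004, -1.0]]
ft_force: [-0.1, -1.0, -1.9]
gripper_width: 0.0306
```

Run:
```python
from h import *
st();plan([.495,-.266,.265],90)
c=save("scene","s6.png",(200,120,320,270),4)
import pickle;pickle.dump(c,open("s6.pkl","wb"))
```

```text
t 15.55 p [0.4832 0.0096 0.2558] yawjaw -89.74214057921742 F [-0.086  -1.0147 -1.8749] w 0.030644019148365172 q [-12.4 -11.2 109.7   0.2  81.8  77.3] tilt [-0.0042  0.0038 -1.    ]
tool shift [ 0.0105  0.2756 -0.0103]
twist [-0.2168  0.2401  0.2583]
```

View pics/s6.png

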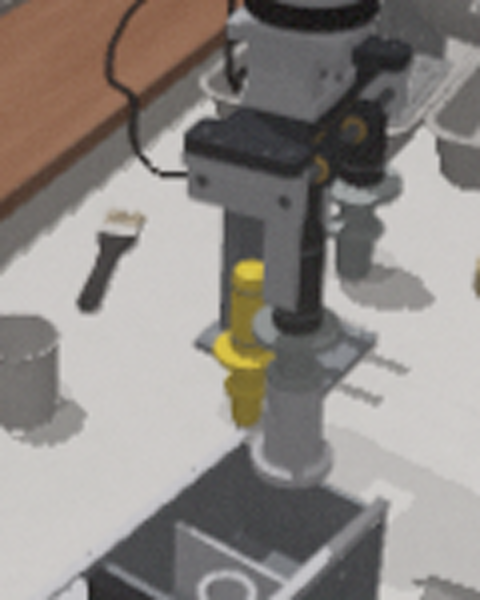

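Head is fully on and carried. Move towards the fork.

>>> {"method": "step_arm", "body": {
  "xyz": [
    [0.004,0.05,-0.008],
    [0.002,0.06,0],
    [0.002,0.06,0],
    [0,0.055,0],
    [0,0.025,0]
  ],
  "twist": [
    [-0.2,0.2,0.2],
    [0,0,0],
    [0,0,0],
    [0,0,0],
    [0,0,0]
  ]
}}

```text
time: 16.23
tool_pos: [0.4847, -0.2422, 0.2428]
orientation: [[1.0, 0.006, -0.025], [0.006, -1.0, 0.014], [-0.025, -0.014, -1.0]]
ft_force: [0.6, 0.4, -2.4]
gripper_width: 0.0306
```

>>> {"method": "step_arm", "body": {
  "xyz": [
    [0,0,0],
    [0,0,0]
  ],
  "twist": [
    [0,0,0],
    [0,0,0]
  ]
}}

```text
time: 16.48
tool_pos: [0.4823, -0.2415, 0.2369]
orientation: [[0.999, 0.003, -0.032], [0.004, -1.0, 0.02], [-0.032, -0.02, -0.999]]
ft_force: [-0.3, -0.1, -2.4]
gripper_width: 0.0304
```

Run:
```python
from h import *
st();plan([.50,-.2676,.190],90)
```

```text
t 16.475 p [ 0.4823 -0.2415  0.2369] yawjaw -89.82796343164914 F [-0.348  -0.1128 -2.4416] w 0.030387866261711662 q [-38.5  -0.9 102.2  -0.3  80.9  51.3] tilt [-0.0325  0.0201 -0.9993]
tool shift [0.0191 0.0271 0.0457]
twist [-1.1527  1.8583  0.1907]
```

>>> {"method": "step_arm", "body": {
  "xyz": [
    [0.01,0.02,0.01],
    [0.005,0.006,0.01],
    [0,0,0]
  ],
  "twist": [
    [-1.15,1.85,0.2],
    [0,0,0],
    [0,0,0]
  ]
}}

```text
time: 16.85
tool_pos: [0.497, -0.2633, 0.213]
orientation: [[1.0, 0.004, -0.003], [0.004, -1.0, 0.004], [-0.003, -0.004, -1.0]]
ft_force: [-0.2, -0.1, -1.9]
gripper_width: 0.0305
```

Run:
```python
from h import *
st();plan([.50,-.2676,.190],90)
```

```text
t 16.85 p [ 0.497  -0.2633  0.213 ] yawjaw -89.76577206597285 F [-0.2067 -0.1423 -1.8975] w 0.030540649670740095 q [-39.5   2.1 101.7   0.1  76.5  50.3] tilt [-0.0029  0.0035 -1.    ]
tool shift [0.003  0.0044 0.023 ]
twist [-0.2021  0.1676  0.2345]
```

>>> {"method": "step_arm", "body": {
  "xyz": [
    [0.003,0.0045,0.014],
    [0,0,0.007],
    [0,0,0],
    [0,0,0]
  ],
  "twist": [
    [-0.2,0.2,0.2],
    [0,0,0],
    [0,0,0],
    [0,0,0]
  ]
}}

```text
time: 17.35
tool_pos: [0.5004, -0.2665, 0.1907]
orientation: [[1.0, 0.002, 0.0], [0.002, -1.0, 0.0], [0.0, -0.0, -1.0]]
ft_force: [-0.3, 0.1, -2.8]
gripper_width: 0.0304
```

Run:
```python
from h import *
st();plan([.5959,-.2773,.187],90)
save("scene","s7.png",(230,110,350,240),4.5);save("wrist","w7.png")
```

```text
t 17.35 p [ 0.5004 -0.2665  0.1907] yawjaw -89.87978910224437 F [-0.2812  0.1429 -2.8197] w 0.030442114395173858 q [-39.5   3.8 102.4   0.   73.9  50.4] tilt [ 0.0004  0.0005 -1.    ]
tool shift [0.0955 0.011  0.0038]
twist [-0.0263 -0.0208  0.1202]
```

View pics/s7.png

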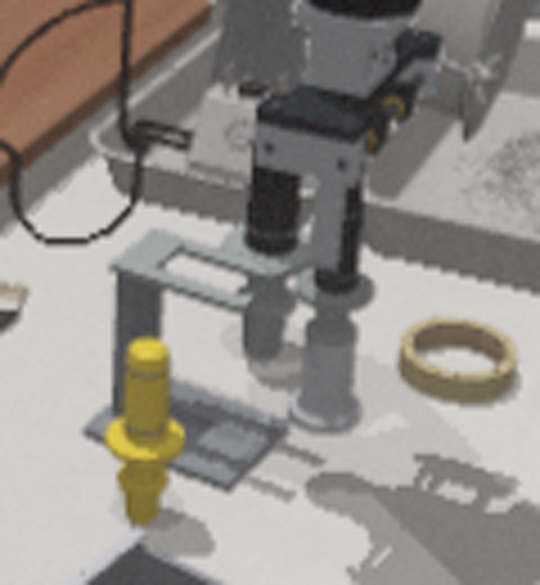

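View pics/w7.png

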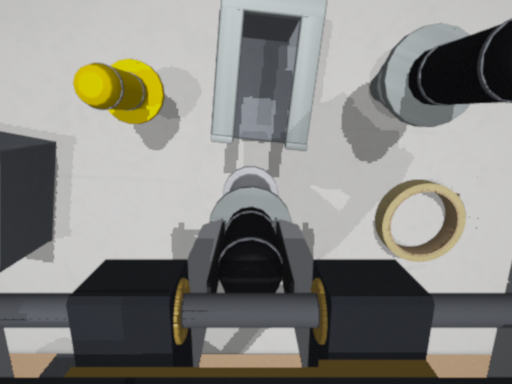

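>>> {"method": "step_arm", "body": {
  "xyz": [
    [0.025,0.003,0.001],
    [0.025,0.003,0],
    [0.02,0.002,0],
    [0,0,0]
  ],
  "twist": [
    [0,0,0],
    [0,0,0],
    [0,0,0],
    [0,0,0]
  ]
}}

```text
time: 17.95
tool_pos: [0.5727, -0.2754, 0.1917]
orientation: [[1.0, 0.001, 0.003], [0.001, -1.0, -0.002], [0.003, 0.002, -1.0]]
ft_force: [-0.1, 0.3, -3.6]
gripper_width: 0.0305
```

Run:
```python
from h import *
st();plan([.5959,-.2773,.187],90)
```

```text
t 17.95 p [ 0.5727 -0.2754  0.1917] yawjaw -89.92702004908573 F [-0.0932  0.2928 -3.5504] w 0.03047220981332465 q [-35.9  12.7  92.3   0.   74.8  54. ] tilt [ 0.0027 -0.0016 -1.    ]
tool shift [0.0232 0.0019 0.0048]
twist [ 0.0944 -0.1563  0.0731]
```

>>> {"method": "step_arm", "body": {
  "xyz": [
    [0.016,0.001,0.002],
    [0.006,0.001,0.0],
    [0,0,0]
  ],
  "twist": [
    [0.1,-0.15,0],
    [0,0,0],
    [0,0,0]
  ]
}}

```text
time: 18.32
tool_pos: [0.5935, -0.2775, 0.1901]
orientation: [[1.0, 0.001, -0.001], [0.001, -1.0, 0.0], [-0.001, -0.0, -1.0]]
ft_force: [0.2, 0.0, -2.6]
gripper_width: 0.0304
```

Run:
```python
from h import *
st();plan([.5955,-.2773,.179],90)
save("scene","s8.png",(230,110,350,240),4.5);save("wrist","w8.png")
```

```text
t 18.325 p [ 0.5935 -0.2775  0.1901] yawjaw -89.94722719016106 F [ 0.1553  0.0014 -2.6341] w 0.030402815422297915 q [-34.9  15.5  89.1  -0.   75.4  55. ] tilt [-0.0013  0.0001 -1.    ]
tool shift [ 0.002  -0.0002  0.0111]
twist [-0.0064  0.0758  0.0528]
```

View pics/s8.png

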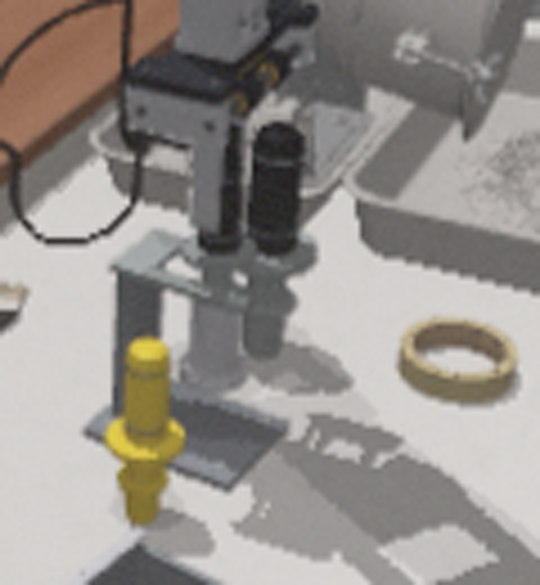

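View pics/w8.png

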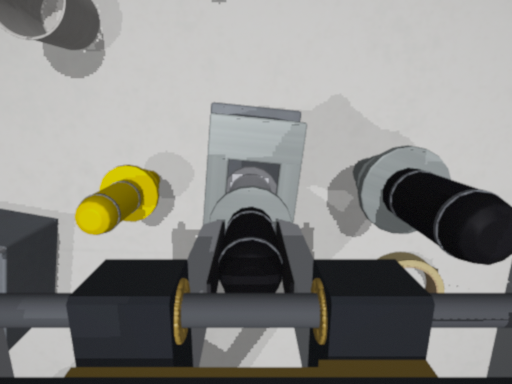

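Over the seat. Lower gently until the fork takes the weight.

>>> {"method": "step_arm", "body": {
  "xyz": [
    [0.002,0,0.007],
    [0,0,0.001],
    [0,0,0.001],
    [0,0,0]
  ],
  "twist": [
    [0,0,0],
    [0,0,0],
    [0,0,0],
    [0,0,0]
  ]
}}

```text
time: 18.92
tool_pos: [0.5944, -0.2773, 0.1803]
orientation: [[1.0, 0.0, -0.002], [0.0, -1.0, 0.001], [-0.002, -0.001, -1.0]]
ft_force: [-0.1, 0.8, -2.7]
gripper_width: 0.0304
```

Run:
```python
from h import *
st();plan([.5955,-.2773,.178],90)
```

```text
t 18.925 p [ 0.5944 -0.2773  0.1803] yawjaw -89.98360630603464 F [-0.0906  0.8214 -2.6586] w 0.030413150530610927 q [-34.9  16.1  89.4  -0.   74.5  55.1] tilt [-0.0021  0.0006 -1.    ]
tool shift [0.0011 0.     0.0023]
twist [-0.0318  0.1219  0.0164]
```

>>> {"method": "step_arm", "body": {
  "xyz": [
    [0.001,0,0.0015],
    [0,0,0.001],
    [0,0,0]
  ],
  "twist": [
    [0,0.1,0],
    [0,0,0],
    [0,0,0]
  ]
}}

```text
time: 19.3
tool_pos: [0.5957, -0.2774, 0.178]
orientation: [[1.0, 0.0, 0.0], [0.0, -1.0, 0.0], [0.0, -0.0, -1.0]]
ft_force: [-0.3, -0.7, -2.8]
gripper_width: 0.0304
```

Run:
```python
from h import *
st()
```

```text
t 19.3 p [ 0.5957 -0.2774  0.178 ] yawjaw -89.98347387370694 F [-0.3208 -0.6666 -2.8426] w 0.0303668127446514 q [-34.8  16.3  89.5   0.   74.2  55.1] tilt [ 0.0002  0.0002 -1.    ]
```

>>> {"method": "step_arm", "body": {
  "xyz": [
    [0,0,0.001],
    [0,0,0.001]
  ],
  "twist": [
    [0,0,0],
    [0,0,0]
  ]
}}

```text
time: 19.55
tool_pos: [0.5959, -0.2775, 0.1779]
orientation: [[1.0, 0.0, 0.001], [0.0, -1.0, -0.0], [0.001, 0.0, -1.0]]
ft_force: [-3.3, 1.8, 5.1]
gripper_width: 0.0305
```

Run:
```python
from h import *
st()
```

```text
t 19.55 p [ 0.5959 -0.2775  0.1779] yawjaw -89.97710249870252 F [-3.3079  1.7727  5.0945] w 0.03052995210577723 q [-34.8  16.3  89.4   0.   74.2  55.1] tilt [ 0.0006 -0.0002 -1.    ]
```

>>> {"method": "step_arm", "body": {
  "xyz": [
    [0,0,0],
    [0,0,0]
  ],
  "twist": [
    [0,0,0],
    [0,0,0]
  ]
}}

```text
time: 19.8
tool_pos: [0.596, -0.2776, 0.1779]
orientation: [[1.0, 0.0, 0.001], [0.0, -1.0, -0.001], [0.001, 0.001, -1.0]]
ft_force: [-0.8, 0.5, 1.1]
gripper_width: 0.0306
```

>>> {"method": "step_arm", "body": {
  "xyz": [
    [0,0,0],
    [0,0,0],
    [0,0,0],
    [0,0,0],
    [0,0,0]
  ],
  "twist": [
    [0,0,0],
    [0,0,0],
    [0,0,0],
    [0,0,0],
    [0,0,0]
  ],
  "gripper": 0.07
}}

```text
time: 20.42
tool_pos: [0.5968, -0.2781, 0.1781]
orientation: [[1.0, 0.0, 0.003], [0.0, -1.0, -0.002], [0.003, 0.002, -1.0]]
ft_force: [0.4, -0.1, 0.8]
gripper_width: 0.0695
```

Run:
```python
from h import *
st();save("wrist","w9.png")
```

```text
t 20.425 p [ 0.5968 -0.2781  0.1781] yawjaw -89.98182010971297 F [ 0.4292 -0.0753  0.8203] w 0.06954371084851971 q [-34.8  16.3  89.4   0.   74.   55.1] tilt [ 0.0034 -0.002  -1.    ]
```

View pics/w9.png

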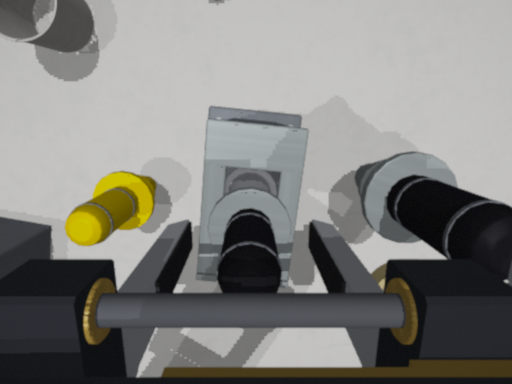

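>>> {"method": "step_arm", "body": {
  "xyz": [
    [0,0,-0.02],
    [0,0,-0.05],
    [0,0,-0.055],
    [-0.02,-0.03,-0.03],
    [-0.02,-0.06,0]
  ],
  "twist": [
    [0,0,0],
    [0,0,0],
    [0,0,0],
    [0,0,0],
    [0,0,0]
  ]
}}

```text
time: 21.1
tool_pos: [0.5562, -0.1891, 0.3438]
orientation: [[1.0, -0.004, 0.008], [-0.004, -1.0, -0.004], [0.008, 0.004, -1.0]]
ft_force: [0.9, 1.2, 0.3]
gripper_width: 0.0702
```

Run:
```python
from h import *
st();plan([.49,.14,.26],79.8)
save("scene","s9.png",(230,110,350,240),4.5)
```

```text
t 21.1 p [ 0.5562 -0.1891  0.3438] yawjaw -90.24753840396627 F [0.919  1.2191 0.3373] w 0.07016723763360457 q [-29.8   0.8  89.5   0.   89.2  60.4] tilt [ 0.0077 -0.0041 -1.    ]
tool shift [-0.0683 -0.3291  0.0819]
twist [ 0.194  -0.4641  9.9533]
```

View pics/s9.png

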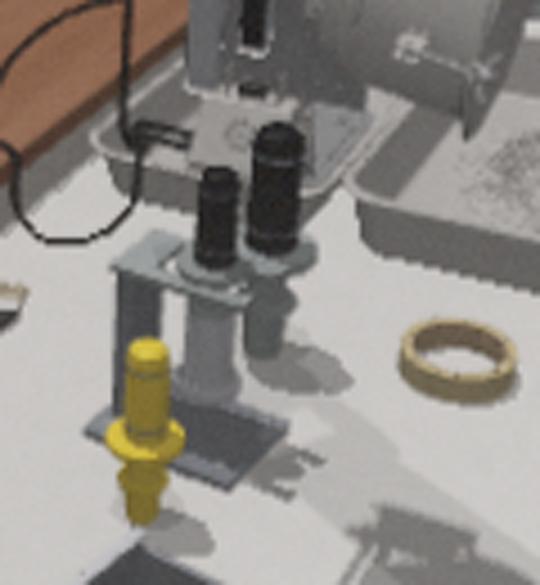

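>>> {"method": "step_arm", "body": {
  "xyz": [
    [-0.012,-0.06,0.02],
    [-0.012,-0.06,0.02],
    [-0.012,-0.06,0.01],
    [-0.012,-0.06,0],
    [-0.012,-0.06,0]
  ],
  "twist": [
    [0.2,-0.4,0],
    [0,0,0],
    [0,0,0],
    [0,0,0],
    [0,0,5]
  ],
  "gripper": 0.05
}}

```text
time: 21.78
tool_pos: [0.4946, 0.1159, 0.3026]
orientation: [[0.996, -0.092, 0.011], [-0.092, -0.996, 0.001], [0.011, -0.002, -1.0]]
ft_force: [1.3, 0.5, 0.6]
gripper_width: 0.0503
```

>>> {"method": "step_arm", "body": {
  "xyz": [
    [0,0,0],
    [0,0,0]
  ],
  "twist": [
    [0,0,5],
    [0,0,0]
  ]
}}

```text
time: 22.02
tool_pos: [0.4937, 0.1203, 0.306]
orientation: [[0.985, -0.173, 0.016], [-0.173, -0.985, 0.001], [0.015, -0.004, -1.0]]
ft_force: [0.0, -1.1, -0.2]
gripper_width: 0.0496
```

Run:
```python
from h import *
st();plan([.514,.156,.20],79.8)
c=save("wrist","w10.png")
import pickle;pickle.dump(c,open("w10.pkl","wb"))
print([(r["pixel"],r["conf"]) for r in env.place_of("cover_bar","wrist")])
```

```text
t 22.025 p [0.4937 0.1203 0.306 ] yawjaw -99.95763763816844 F [ 0.0354 -1.0999 -0.1739] w 0.049605362424197615 q [  0.9 -10.  103.5   0.1  85.6 100.8] tilt [ 0.0156  0.0013 -0.9999]
tool shift [ 0.0122 -0.0383  0.1063]
twist [-0.2303 -0.868   0.2406]
[([215.7, 165.4], 0.65)]
```

View pics/w10.png

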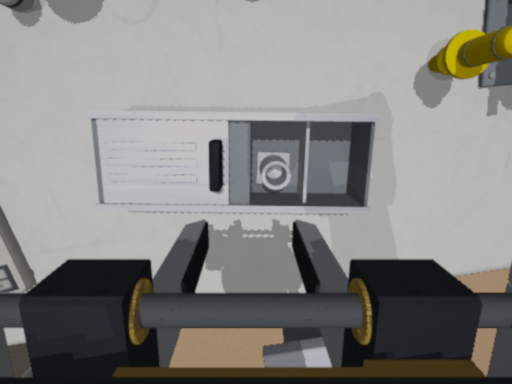

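Run:
```python
from h import *
import pickle;c=pickle.load(open("w10.pkl","rb"))
cv2.imwrite("pics/w10c.png",cv2.resize(c["frame"][125:205,170:270,::-1],None,fx=6,fy=6,interpolation=cv2.INTER_CUBIC))
for p in [(214,166),(209,140),(209,192),(220,140),(220,192)]: print(p,atz(c,p,.122))
a=atz(c,(98,114),.096);b=atz(c,(385,117),.096);print(a,b,np.degrees(np.arctan2(*(a-b)[[0,1]])))
a=atz(c,(95,206),.096);b=atz(c,(370,211),.096);print(a,b,np.degrees(np.arctan2(*(a-b)[[0,1]])))
```

```text
(214, 166) [0.5146 0.1591 0.122 ]
(209, 140) [0.5446 0.1588 0.122 ]
(209, 192) [0.4854 0.171  0.122 ]
(220, 140) [0.5425 0.1465 0.122 ]
(220, 192) [0.4832 0.1582 0.122 ]
[0.5963 0.2866 0.096 ] [ 0.5339 -0.0495  0.096 ] 10.505080981581456
[0.487  0.3223 0.096 ] [ 0.4204 -0.0218  0.096 ] 10.953324225085195
```

View pics/w10c.png

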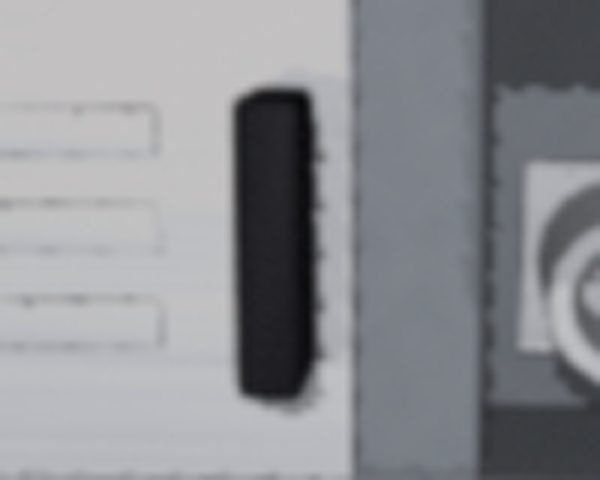

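Run:
```python
from h import *
plan([.5145,.1588,.150],79.3)
```

```text
tool shift [ 0.011  -0.0417  0.156 ]
twist [-0.2332 -0.8458  0.6662]
```

>>> {"method": "step_arm", "body": {
  "xyz": [
    [0.011,-0.041,0.03],
    [0.002,-0.002,0.05],
    [0,0,0.04],
    [0,0,0]
  ],
  "twist": [
    [-0.2,-0.8,0.7],
    [0,0,0],
    [0,0,0],
    [0,0,0]
  ]
}}

```text
time: 22.62
tool_pos: [0.5187, 0.1572, 0.1861]
orientation: [[0.982, -0.189, 0.006], [-0.189, -0.982, 0.001], [0.006, -0.002, -1.0]]
ft_force: [-0.1, -0.6, -0.3]
gripper_width: 0.0499
```

Run:
```python
from h import *
st();plan([.5145,.1588,.098],79.3)
```

```text
t 22.625 p [0.5187 0.1572 0.1861] yawjaw -100.90482921691137 F [-0.1483 -0.6302 -0.3078] w 0.04989957560702208 q [  4.9   0.4 106.3   0.   72.9 105.8] tilt [ 0.0058  0.0006 -1.    ]
tool shift [-0.0049 -0.0006  0.088 ]
twist [-0.094  -0.3198 -0.2051]
```

>>> {"method": "step_arm", "body": {
  "xyz": [
    [-0.004,0,0.03],
    [-0.001,0,0.025],
    [0,0,0.015],
    [0,0,0]
  ],
  "twist": [
    [-0.1,-0.3,-0.2],
    [0,0,0],
    [0,0,0],
    [0,0,0]
  ]
}}

```text
time: 23.12
tool_pos: [0.5204, 0.1562, 0.1229]
orientation: [[0.982, -0.188, 0.013], [-0.188, -0.982, 0.001], [0.012, -0.003, -1.0]]
ft_force: [-0.0, 0.2, 0.4]
gripper_width: 0.0503
```

Run:
```python
from h import *
st();plan([.5145,.1588,.098],79.3);save("wrist","w11.png")
```

```text
t 23.125 p [0.5204 0.1562 0.1229] yawjaw -100.83362850651508 F [-0.029   0.1753  0.3659] w 0.0502529722408974 q [  4.8   4.6 109.1  -0.   65.6 105.6] tilt [ 0.0128  0.0008 -0.9999]
tool shift [-0.0066 -0.0014  0.0249]
twist [-0.1805 -0.711  -0.1348]
```

View pics/w11.png

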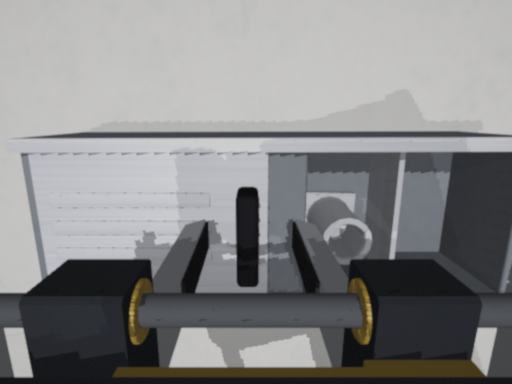

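The bar (248,235) lies midway between the fingers.

>>> {"method": "step_arm", "body": {
  "xyz": [
    [-0.006,-0.001,0.015],
    [-0.001,0,0.007],
    [0,0,0]
  ],
  "twist": [
    [-0.2,-0.7,-0.1],
    [0,0,0],
    [0,0,0]
  ]
}}

```text
time: 23.55
tool_pos: [0.5158, 0.1589, 0.1028]
orientation: [[0.983, -0.186, 0.005], [-0.186, -0.983, 0.0], [0.005, -0.001, -1.0]]
ft_force: [0.4, -0.7, 0.3]
gripper_width: 0.0498
```

>>> {"method": "step_arm", "body": {
  "xyz": [
    [0,0,0],
    [0,0,0],
    [0,0,0],
    [0,0,0],
    [0,0,0]
  ],
  "twist": [
    [0,0,0],
    [0,0,0],
    [0,0,0],
    [0,0,0],
    [0,0,0]
  ],
  "gripper": 0.0,
  "newtons": 25
}}

```text
time: 24.18
tool_pos: [0.5163, 0.159, 0.1035]
orientation: [[0.983, -0.186, 0.006], [-0.186, -0.983, 0.0], [0.006, -0.001, -1.0]]
ft_force: [-0.3, -0.7, -0.4]
gripper_width: 0.0135
```

Run:
```python
from h import *
st();o=env.get_obs();R=np.array(o["orientation"]);print("slide dir tool",R.T@np.array([-.186,-.9825,0]))
```

```text
t 24.175 p [0.5163 0.159  0.1035] yawjaw -100.70492137423939 F [-0.2548 -0.6832 -0.3537] w 0.013491805966416012 q [  5.1   6.  109.9  -0.   63.8 105.8] tilt [ 0.0063  0.0001 -1.    ]
slide dir tool [-0.0003  1.     -0.0013]
```

>>> {"method": "step_arm", "body": {
  "xyz": [
    [0,0.015,0],
    [0,0.025,0],
    [0,0.025,0],
    [0,0.025,0],
    [0,0.015,0]
  ],
  "twist": [
    [0,0,0],
    [0,0,0],
    [0,0,0],
    [0,0,0],
    [0,0,0]
  ]
}}

```text
time: 24.8
tool_pos: [0.4963, 0.0527, 0.1035]
orientation: [[0.983, -0.185, 0.009], [-0.185, -0.983, 0.004], [0.008, -0.005, -1.0]]
ft_force: [2.0, 2.2, -1.2]
gripper_width: 0.0138
```

Run:
```python
from h import *
st();p=np.array(env.get_obs()["tool_pos"]);d=p-[.5163,.159,.1035];print("travel",-(d@[.186,.9825,0]),"side",d@[.9825,-.186,0]);plan(p,79.3)
```

```text
t 24.8 p [0.4963 0.0527 0.1035] yawjaw -100.66931768661773 F [ 2.0149  2.2115 -1.1865] w 0.013846046177387999 q [ -7.1   0.3 115.8   0.3  63.4  93.4] tilt [ 0.009   0.0035 -1.    ]
travel 0.10815624257006076 side 0.00013996617428511937
tool shift [0. 0. 0.]
twist [-0.2942 -0.4679  0.0295]
```

>>> {"method": "step_arm", "body": {
  "xyz": [
    [0,0.015,0],
    [0,0.012,0],
    [0,0.01,0],
    [0,0.006,0],
    [0,0.005,0]
  ],
  "twist": [
    [-0.3,-0.4,0],
    [0,0,0],
    [0,0,0],
    [0,0,0],
    [0,0,0]
  ]
}}

```text
time: 25.42
tool_pos: [0.4869, 0.0028, 0.1035]
orientation: [[0.983, -0.186, 0.001], [-0.186, -0.983, 0.001], [0.001, -0.001, -1.0]]
ft_force: [0.1, 2.5, 0.6]
gripper_width: 0.0133
```

Run:
```python
from h import *
st();p=np.array(env.get_obs()["tool_pos"]);d=p-[.5163,.159,.1035];print("travel",-(d@[.186,.9825,0]),"side",d@[.9825,-.186,0]);plan(p,79.3)
```

```text
t 25.425 p [0.4869 0.0028 0.1035] yawjaw -100.70653994824364 F [0.0735 2.5326 0.6228] w 0.013299893988239726 q [-13.1  -1.1 117.2   0.1  63.8  87.6] tilt [ 0.0012  0.0008 -1.    ]
travel 0.15896476435580795 side 0.00012329369293911582
tool shift [0. 0. 0.]
twist [-0.0575 -0.0564 -0.0066]
```

>>> {"method": "step_arm", "body": {
  "xyz": [
    [0,0.004,0],
    [0,0.003,0],
    [0,0.003,0]
  ],
  "twist": [
    [0,0,0],
    [0,0,0],
    [0,0,0]
  ]
}}

```text
time: 25.8
tool_pos: [0.4849, -0.0074, 0.1035]
orientation: [[0.983, -0.185, 0.001], [-0.185, -0.983, 0.001], [0.001, -0.001, -1.0]]
ft_force: [-0.5, 1.7, 0.3]
gripper_width: 0.0138
```

>>> {"method": "step_arm", "body": {
  "xyz": [
    [0,0.003,0],
    [0,0.003,0],
    [0,0.003,0]
  ],
  "twist": [
    [0,0,0],
    [0,0,0],
    [0,0,0]
  ]
}}

```text
time: 26.18
tool_pos: [0.4832, -0.0167, 0.1034]
orientation: [[0.983, -0.185, 0.001], [-0.185, -0.983, 0.001], [0.001, -0.001, -1.0]]
ft_force: [1.1, 2.6, -0.2]
gripper_width: 0.014
```

>>> {"method": "step_arm", "body": {
  "xyz": [
    [0,0.003,0],
    [0,0.003,0],
    [0,0.003,0]
  ],
  "twist": [
    [0,0,0],
    [0,0,0],
    [0,0,0]
  ]
}}

```text
time: 26.55
tool_pos: [0.4828, -0.0184, 0.1034]
orientation: [[0.982, -0.189, 0.006], [-0.189, -0.982, 0.02], [0.002, -0.021, -1.0]]
ft_force: [4.1, 15.6, 0.8]
gripper_width: 0.0142
```

>>> {"method": "step_arm", "body": {
  "xyz": [
    [0,0.003,0],
    [0,0.003,0]
  ],
  "twist": [
    [0,0,0],
    [0,0,0]
  ]
}}

```text
time: 26.8
tool_pos: [0.4829, -0.0182, 0.1033]
orientation: [[0.982, -0.19, 0.01], [-0.19, -0.981, 0.034], [0.003, -0.035, -0.999]]
ft_force: [4.7, 15.4, -1.4]
gripper_width: 0.0137
```

Run:
```python
from h import *
st();p=np.array(env.get_obs()["tool_pos"]);d=p-[.5163,.159,.1035];print("travel",-(d@[.186,.9825,0]),"side",d@[.9825,-.186,0])
save("wrist","w12.png")
```

```text
t 26.8 p [ 0.4829 -0.0182  0.1033] yawjaw -100.96186978146301 F [ 4.7447 15.3802 -1.4052] w 0.013743107076359892 q [-16.8  -1.9 118.    2.2  63.9  83.1] tilt [ 0.01    0.0336 -0.9994]
travel 0.18033733034920837 side 0.00012049257484029324
```

View pics/w12.png

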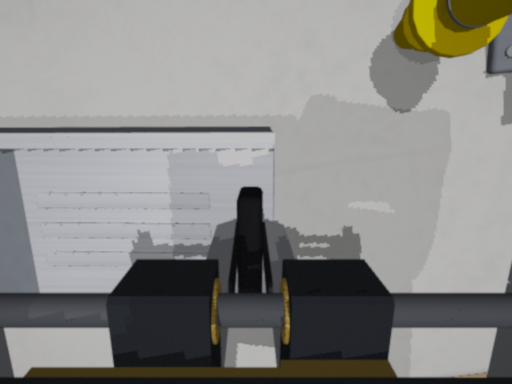

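Stop reached (15 N, no motion); the cover's right edge lies at the case end. Relax, release, rise.

>>> {"method": "step_arm", "body": {
  "xyz": [
    [0,0,0],
    [0,0,0]
  ],
  "twist": [
    [0,0,0],
    [0,0,0]
  ]
}}

```text
time: 27.1
tool_pos: [0.4829, -0.0181, 0.1033]
orientation: [[0.982, -0.189, 0.01], [-0.189, -0.981, 0.033], [0.004, -0.034, -0.999]]
ft_force: [1.7, 2.7, -0.4]
gripper_width: 0.0137
```

>>> {"method": "step_arm", "body": {
  "xyz": [
    [0,0,0],
    [0,0,0],
    [0,0,0],
    [0,0,0]
  ],
  "twist": [
    [0,0,0],
    [0,0,0],
    [0,0,0],
    [0,0,0]
  ],
  "gripper": 0.05
}}

```text
time: 27.6
tool_pos: [0.4824, -0.0194, 0.1032]
orientation: [[0.982, -0.189, 0.008], [-0.19, -0.981, 0.032], [0.002, -0.033, -0.999]]
ft_force: [-0.1, 0.9, 0.4]
gripper_width: 0.0486
```

Run:
```python
from h import *
st();plan([.483,-.0185,.11],79.3)
```

```text
t 27.6 p [ 0.4824 -0.0194  0.1032] yawjaw -100.92426117955155 F [-0.0901  0.883   0.4423] w 0.04862585622961719 q [-16.9  -1.9 118.    2.1  63.9  83.1] tilt [ 0.0085  0.0316 -0.9995]
tool shift [ 0.0005 -0.0012 -0.0068]
twist [-1.8689 -0.1381 -0.2264]
```

>>> {"method": "step_arm", "body": {
  "xyz": [
    [0,-0.001,-0.01],
    [0,0,-0.03],
    [0,0,-0.04],
    [0,0,-0.05],
    [-0.04,0.02,-0.02]
  ],
  "twist": [
    [-1.8,0,0],
    [0,0,0],
    [0,0,0],
    [0,0,0],
    [0,0,0]
  ]
}}

```text
time: 28.22
tool_pos: [0.4385, -0.0298, 0.2591]
orientation: [[0.982, -0.188, -0.001], [-0.188, -0.982, -0.005], [-0.0, 0.005, -1.0]]
ft_force: [-1.2, -0.6, 0.5]
gripper_width: 0.0499
```

>>> {"method": "step_arm", "body": {
  "xyz": [
    [0,0.06,0],
    [0,0.06,0],
    [0,0,0],
    [0,0,0],
    [0,0,0]
  ],
  "twist": [
    [0,0,0],
    [0,0,0],
    [0,0,0],
    [0,0,0],
    [0,0,0]
  ]
}}

```text
time: 28.85
tool_pos: [0.4158, -0.1494, 0.2668]
orientation: [[0.982, -0.186, 0.007], [-0.186, -0.982, -0.015], [0.01, 0.013, -1.0]]
ft_force: [-1.0, 0.8, -1.1]
gripper_width: 0.0498
```

Run:
```python
from h import *
st();save("scene","s20.png");save("top","t20.png",(100,110,400,290),2.6);c=save("wrist","w20.png")
f=cv2.imread("pics/s20.png");cv2.imwrite("pics/s20c.png",cv2.resize(f[130:340,165:355],(543,600),interpolation=cv2.INTER_CUBIC))
```

```text
t 28.85 p [ 0.4158 -0.1494  0.2668] yawjaw -100.73074527743715 F [-0.9705  0.7877 -1.0763] w 0.049795531292591115 q [-34.2 -18.8 114.7  -0.5  83.3  66.5] tilt [ 0.0073 -0.0145 -0.9999]
```

View pics/s20c.png

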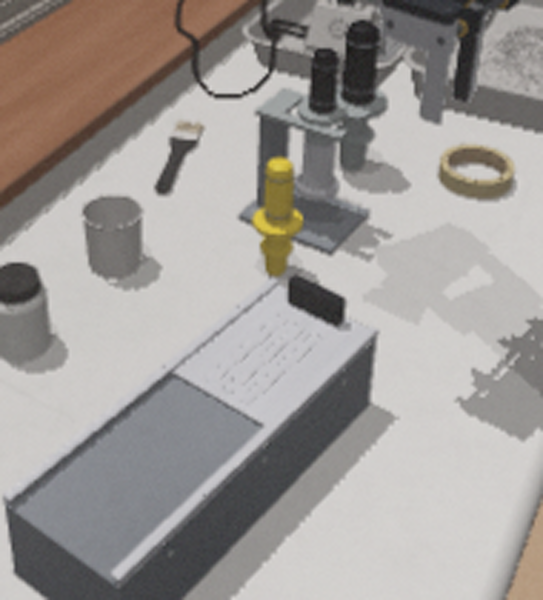

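View pics/t20.png

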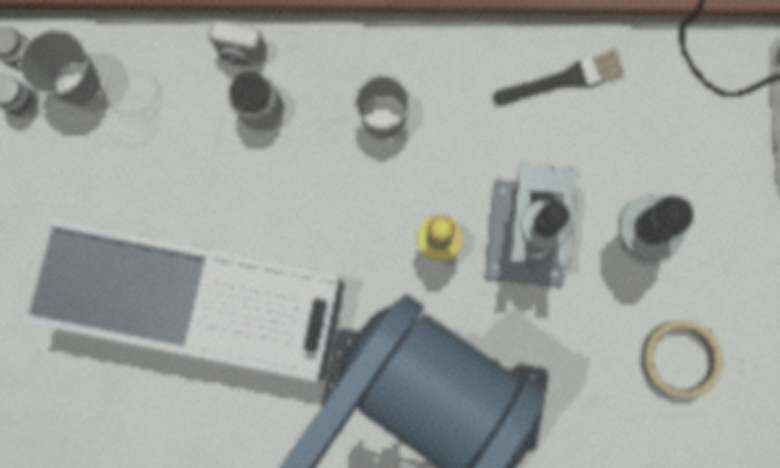

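View pics/w20.png

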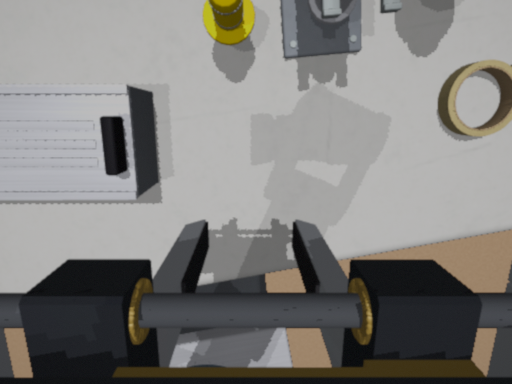

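Run:
```python
from h import *
print(env.job_done());st()
```

```text
the job is handed in; nothing more can be done
None
the job is handed in; nothing more can be done
```

The round-footed head is fitted to the tamper, the tamper hangs in the fork by its collar with the head below it, and the case cover is shut. I handed the job in at about 29 s of the 64 s allowed; no verdict is reported.

What I did:
- **Handle:** I took the smaller black handle off the fork and left the yellow and larger ones alone.
- **Head:** I pressed the spigot into the round head in the end cell and lifted it out by the handle.
- **Return:** I hung the tamper back in the fork and let go.
- **Cover:** I pinched the bar and slid the cover 180 mm to its stop.

Last checks:
- **Head fully home:** the first press left this in doubt, so I set the head back on the cell floor and pressed again. The push was about 25 N, above the 12–20 N named in the task. The tool then stopped at 135.9 mm (136 mm expected) and barely moved between light and full load. No gap showed at the shoulder.
- **Head moved in its cell:** it slid a few millimetres on the cell floor while being pressed.
- **Hanging:** the collar touched the fork at the same tool height as when I picked it up, so the handle had not slipped in the grip. The final pictures show it hanging clear of the base.
- **Cover:** it met the stop at about 15 N with no further motion, and its edge lies flush with the case end.
- **Bystanders:** the beaker, jar, tape and the other handles look unmoved in the final pictures. The square head was still in its cell in the last picture before the cover closed.

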